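# Balance the oiled tool cases on the drying rail

## Robot

A 6-joint arm with a two-finger parallel gripper is mounted at the origin on the work surface. World frame = base frame: x ahead of the robot, y to its left, z up, the work surface at z = 0. Lengths are in mm, angles in rad, forces in N, time in s.
With the tool pointing down it reaches from about 300 to 775 mm from the base axis. Payload 14.6 kg.
Tool frame: the origin (TCP) lies midway between the tips of the shut fingers; the grasp point (between the pads) lies 19 mm behind it; z points along the fingers, y is the direction in which the jaws open and shut (so a half turn about z gives the same grasp; the last joint's range is limited). The gripper opens to 94 mm and grips with 3 to 60 N. Pads are 16 mm wide; open, the fingers measure 119 mm over their backs; the gripper's body (75 mm by 177 mm) begins 78 mm behind the grasp point.
Start: joints at [1.189, 0.3, 1.521, -0, 1.321, -0.067], TCP at [170.292, 522.962, 174.146] pointing down, gripper open.
Joint ranges: [-3.03, 3.03], [-0.79, 2.21], [0.23, 2.52], [-1.04, 4.18], [0, 3.07], [-2.55, 2.55]. Speed limits (rad/s): [2.22, 2.22, 2.57, 3.14, 3.14, 3.14].

## Interface

Orientations are given as [roll, pitch, yaw] about the fixed x, y, z axes, in that order (R = Rz(yaw) Ry(pitch) Rx(roll)).
In Python, from cell import read_state, camera, get_calibration, sign_off gives the robot as it stands.
- The arm moves only by the tool carry_out, never from a script. Its argument "series" is a list of rows, each an object with "delta_pos": the shift along the world's x, y, z in mm, a list of three; "turn": the turn, a rotation vector about the world's x, y, z in rad, a list of three; "hand": the opening, from 0 (shut) to 1 (fully open). A call has 1 to 8 rows; each row is the pose to reach, as a shift and turn from the pose commanded when the call began; what a row does not reach only later rows make up. A row lasts 1/8 s, in which the tool goes at most 62.5 mm and 10.7 degrees, less where a joint would pass 70% of its speed; a pose out of reach is approached as far as the arm can. A call with a gripper value outside its range is refused whole. The fingers move at their own pace and stop on an object; "squeeze" is the grip in N (left out, the last holds). Time passes only in rows, so rows that repeat a pose let the fingers close. It gives the time, the measured TCP pose, the force and the opening at its end, in the units of the state.
- read_state(): the state, without advancing time (a new reading comes with each control period).
- camera(name): name is "scene" or "top" or "wrist"; returns the picture (480x640x3 uint8, red, green, blue); there is no depth.
- get_calibration(name): a dict with "intrinsics" (3x3 intrinsics, pixels), "k1" (the pictures are not rectified: a ray, as slopes to the right and down, at radius r is drawn at 1 + k1 r^2 times it, then the intrinsics apply), "pose" (4x4, takes a point from camera to world coordinates). Camera axes: x right, y down, z forward; pixel columns grow to the right and rows downward; lengths in mm; the calibration is good to about 2 mm. A picture is of the moment at which its call begins: read the wrist's pose just before it. get_calibration takes no time and is no camera call; for the wrist camera it gives the pose at the moment of the call.
- sign_off(): hands the job in, once; it reports no verdict.
The state is a dict: "clock": time; "joints": joint angles; "qd": joint speeds; "effort": joint torques, N m; "eef_pos": TCP position; "eef_rot": TCP orientation; "wrist_force": force on the tool from outside, world axes, zero at the start; "moment": the same for the moment, N m; "finger_gap": finger opening in mm.
Only numpy, scipy, OpenCV 4.12 (cv2) and the standard library are available. Lean on these libraries where they do the work, as an engineer would, in place of code of your own. Each camera call takes 0.05 s, during which the arm holds its last target.

## Task

First turn the wooden clamp's handle until it stands straight up, so that the bamboo drying rail is held tight. Then lay every boxwood tool case square across the top of the rail so that it balances and stays level there on its own (the steel inside is hidden, so trial lifts are needed to find where each one balances), touching neither the other cases nor anything but the rail. Leave the dish, horn, rasp and billet where they are.

Things in the scene. Friction and masses are not known exactly. Their poses are not given: they have to be found in the camera images.
- rail: bamboo drying rail fixed on the kiri board between the clamp's jaws: 200 mm long, 16 mm wide, flat top. Origin at the middle of its top face, 60 mm above the work surface and 40 mm above the board; y along its length, x across it, z up. The clamp's handle is at its -y end. The jaws beyond its two ends are 6 to 10 mm lower than its top. It has room for three cases side by side, 66 mm apart. The board is 220 mm across the rail and 20 mm thick.
- handle (a joint): angle of the clamp's turned handle about a level axis parallel to the rail: 0 = straight up (tight), negative = leaning to the rail's -x side (loose), positive = gone over to its +x side; it starts 0.5 to 1.1 rad on the negative side, can go to 1.3 either way with no stop at upright, and stays where it is left (about 1.5 N at the grip moves it).
- handle_grip (a point): middle of the handle's round wooden grip, 22 mm thick and 40 mm long, 82 mm from the hinge axis along the handle; z points along the handle to its free end (18 mm further), y along the hinge axis.
- handle_hinge (a point): where the handle meets its hinge axis, 45 mm above the work surface, 215 mm from the rail's middle towards its -y; y is the hinge axis. The hub is 32 mm thick; the nearest wooden block is 39 mm away towards the rail and 64 mm high.
- case_short: plain boxwood stick (a tool shut in its case), 190 mm long, 26 x 26 mm section, 0.21 to 0.26 kg. Origin at its very middle; x along it (dark seam 70 mm from its +x end), z up at first. The hidden steel is fixed inside: it balances 15 to 50 mm from the middle, towards either end, otherwise in every start. Cases start side by side 110 mm apart on the open surface beyond the rail's +y end. May be absent.
- case_mid: plain boxwood stick (a tool shut in its case), 220 mm long, 26 x 26 mm section, 0.21 to 0.26 kg. Origin at its very middle; x along it (dark seam 70 mm from its +x end), z up at first. The hidden steel is fixed inside: it balances 15 to 50 mm from the middle, towards either end, otherwise in every start. Cases start side by side 110 mm apart on the open surface beyond the rail's +y end. May be absent.
- case_long: plain boxwood stick (a tool shut in its case), 250 mm long, 26 x 26 mm section, 0.21 to 0.26 kg. Origin at its very middle; x along it (dark seam 70 mm from its +x end), z up at first. The hidden steel is fixed inside: it balances 15 to 50 mm from the middle, towards either end, otherwise in every start. Cases start side by side 110 mm apart on the open surface beyond the rail's +y end. May be absent.
- dish: celadon dish, 110 mm across, 30 mm high, origin under its centre; a bystander.
- horn: black buffalo horn offcut, about 95 x 35 x 30 mm, origin under its larger part; a bystander.
- rasp: steel rasp with a bamboo handle, 250 mm long along its x, 22 mm high, origin where blade and handle meet; a bystander.
- billet: rough boxwood billet, 50 x 45 x 41 mm, origin under its centre; a bystander.
There are look-alikes about, which are no part of the job. Leave any blue or red look-alike of the case_mid alone.

How it is judged (in metres and radians):
On the way, in this order (a step that is already met when the one before it is completed fails the run):
1. the clamp's handle stands straight up (value of joint handle between -0.1 and 0.1 rad and velocity of joint handle between -0.1 and 0.1 rad/s), for 0.3 s.
2. every case lies level across the rail on its own (value of joint handle between -0.1 and 0.1 rad and angle between case_short's own x axis and vertical between 1.5008 and 1.6408 rad and angle between the x axis of each of case_short, case_mid, case_long and the x axis of rail, either way round below 0.35 rad and z of case_short in the frame of rail between 0.008 and 0.019 m and y of case_short in the frame of rail between -0.105 and 0.105 m and contact force between each of case_short, case_mid, case_long and rail above 0.3 N and linear speed of each of case_short, case_mid, case_long below 0.02 m/s and contact force between each of case_short, case_mid, case_long and the fingers below 0.05 N and angle between case_mid's own x axis and vertical between 1.5008 and 1.6408 rad and z of case_mid in the frame of rail between 0.008 and 0.019 m and y of case_mid in the frame of rail between -0.105 and 0.105 m and angle between case_long's own x axis and vertical between 1.5008 and 1.6408 rad and z of case_long in the frame of rail between 0.008 and 0.019 m and y of case_long in the frame of rail between -0.105 and 0.105 m and contact force between case_short and case_mid below 0.05 N and contact force between each of case_short, case_mid and case_long below 0.05 N), for 0.3 s.
At the end, for the whole second after the job is handed in: the handle is within 0.1 rad of upright; every case present rests on the rail alone, level within 0.07 rad, square across it within 0.35 rad, at rest, and free of the fingers and the other cases (all of step 2); the robot touches nothing.
It fails at once if a case is loaded on the rail while the clamp is still loose (value of joint handle below -0.3 rad and contact force between any of case_short, case_mid, case_long and rail above 0.3 N).
It fails at once if the dish, horn, rasp or billet is disturbed (distance of any of dish, horn, rasp, billet from where it was at the start of the episode above 0.03 m).
Of case_short, case_mid, case_long only 2 to 3 are there at a start; the rules pass over those that are not, and their reading is None.
At some moment in a run one of case_short, case_mid, case_long may be knocked a few centimetres aside while the robot is not near it.
Once in a run the grip may slacken for a moment while it holds something.
It also fails if it takes over 210 s, if anything falls off the work surface, if the arm or the gripper's body presses on something with over 40 N, if the wrist force passes 120 N, or if a joint passes its speed limit or range.

## Working session

There is one attempt and no reset: what is moved stays moved. The work goes in short steps, Python scripts to look and compute and a tool call to move; the robot and the scene stay as the last step left them, time stands still between calls to the robot, and variables do not carry over. Pictures are saved under pics/ and viewed, and the job is handed in when it is done.

Besides the shell and the picture viewer there is one more tool, called as name(argument=value, ...) on one line, values as JSON. carry_out: Moves the arm, as the interface text tells. Its arguments: {"type":"object","properties":{"series":{"type":"array"},"squeeze":{"type":"number"}},"required":["series"]}

```bash
ls; mkdir -p pics; python3 - <<'E'
from cell import *
import cv2
print(read_state())
for n in ["scene","top","wrist"]:
    c=get_calibration(n); print(n,c)
    cv2.imwrite(f"pics/{n}0.png",camera(n)[:,:,::-1])
E
```

```text
pics
{'clock': 0.0, 'joints': array([ 1.18936865e+00,  3.00473067e-01,  1.52159639e+00, -4.15135828e-05,
        1.32073930e+00, -6.66094080e-02]), 'qd': array([-0.00046482,  0.0004908 ,  0.00138267,  0.00279651, -0.00037721,
        0.00070211]), 'effort': array([ 1.73451699e-03, -5.31806266e+01, -3.52745068e+01,  7.08763953e-02,
        2.43299321e-02, -1.34949869e-04]), 'eef_pos': array([170.20427914, 522.6659132 , 173.57881448]), 'eef_rot': array([-3.14037657e+00, -4.08234701e-05,  2.82678466e+00]), 'wrist_force': array([ 0.18628059,  0.14717451, -0.09490101]), 'moment': array([ 0.02165074, -0.00711244,  0.00514996]), 'finger_gap': 93.73215158024891}
scene {'intrinsics': array([[515.95888599,   0.        , 313.34236801],
       [  0.        , 515.95888599, 243.13194734],
       [  0.        ,   0.        ,   1.        ]]), 'k1': 0.02086748473092345, 'pose': array([[ 3.93518267e-01,  6.99237156e-01, -5.96833958e-01,
         1.20634692e+03],
       [ 9.19274382e-01, -2.93061960e-01,  2.62772331e-01,
        -1.76894684e+02],
       [ 8.83084778e-03, -6.52059880e-01, -7.58116039e-0
[... 523 characters left out ...]
1.33564559e-01, -9.90927967e-01,
         1.55049247e+03],
       [ 0.00000000e+00,  0.00000000e+00,  0.00000000e+00,
         1.00000000e+00]])}
wrist {'intrinsics': array([[387.1692209 ,   0.        , 319.49929255],
       [  0.        , 387.1692209 , 241.96976263],
       [  0.        ,   0.        ,   1.        ]]), 'k1': -0.011427145833200222, 'pose': array([[ 3.09404372e-01,  9.25223129e-01,  2.19615792e-01,
         1.07056854e+02],
       [ 9.50930085e-01, -3.00808379e-01, -7.24312939e-02,
         5.42597538e+02],
       [-9.52838158e-04,  2.31249822e-01, -9.72893937e-01,
         3.85228700e+02],
       [ 0.00000000e+00,  0.00000000e+00,  0.00000000e+00,
         1.00000000e+00]])}
```

View pics/scene0.png

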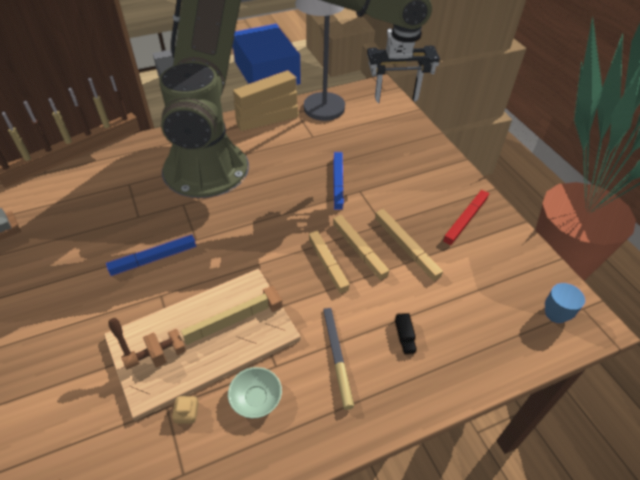

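View pics/top0.png

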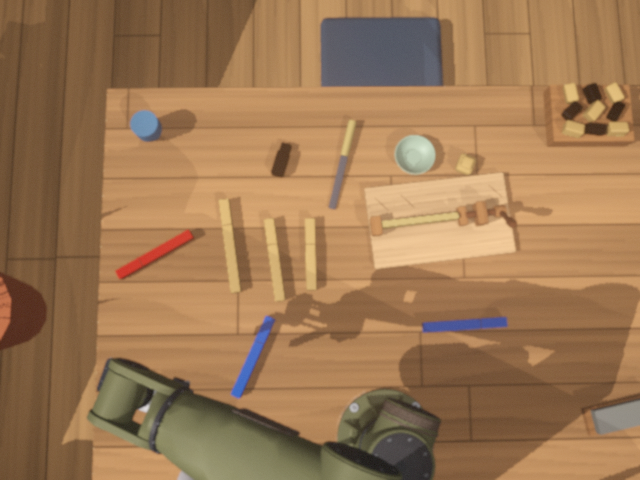

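View pics/wrist0.png

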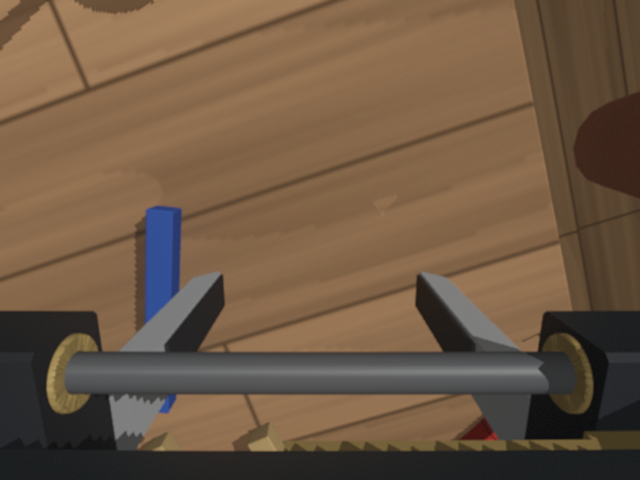

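```bash
cat > h.py <<'E'
import numpy as np, cv2
from cell import *
def rays(name,px,cal=None):
    c=cal or get_calibration(name)
    u=cv2.undistortPoints(np.array(px,float).reshape(-1,1,2),c["intrinsics"],np.array([c["k1"],0,0,0.])).reshape(-1,2)
    d=np.c_[u,np.ones(len(u))]@c["pose"][:3,:3].T
    return c["pose"][:3,3],d
def onz(name,px,z,cal=None):
    o,d=rays(name,px,cal); t=(z-o[2])/d[:,2:3]; return o+t*d
def tri(n1,p1,n2,p2):
    o1,d1=rays(n1,[p1]);o2,d2=rays(n2,[p2]);d1=d1[0]/np.linalg.norm(d1);d2=d2[0]/np.linalg.norm(d2)
    t=np.linalg.lstsq(np.c_[d1,-d2],o2-o1,rcond=None)[0]
    a,b=o1+t[0]*d1,o2+t[1]*d2
    return (a+b)/2,np.linalg.norm(a-b)
def proj(name,P,cal=None):
    c=cal or get_calibration(name); M=np.linalg.inv(c["pose"])
    return cv2.projectPoints(np.array(P,float).reshape(-1,1,3),cv2.Rodrigues(M[:3,:3])[0],M[:3,3],c["intrinsics"],np.array([c["k1"],0,0,0.]))[0].reshape(-1,2)
E
python3 - <<'E'
import cv2
a=cv2.imread('pics/top0.png')[105:310,195:545]
cv2.imwrite('pics/topz.png',cv2.resize(a,(800,int(205*800/350)),interpolation=cv2.INTER_CUBIC))
a=cv2.imread('pics/scene0.png')[260:420,90:310]
cv2.imwrite('pics/scz.png',cv2.resize(a,(800,int(160*800/220)),interpolation=cv2.INTER_CUBIC))
from h import *
print('base',onz("top",[(390,430)],0))
E
```

```text
base [[ 17.72688967 -13.55487958   0.        ]]
```

View pics/topz.png

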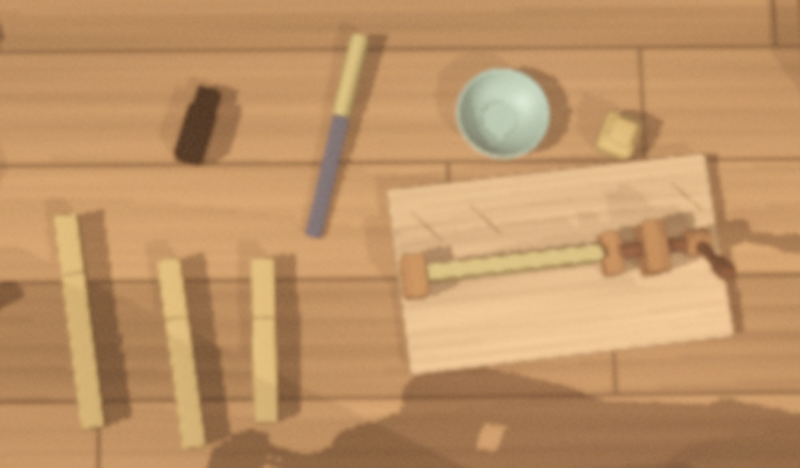

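View pics/scz.png

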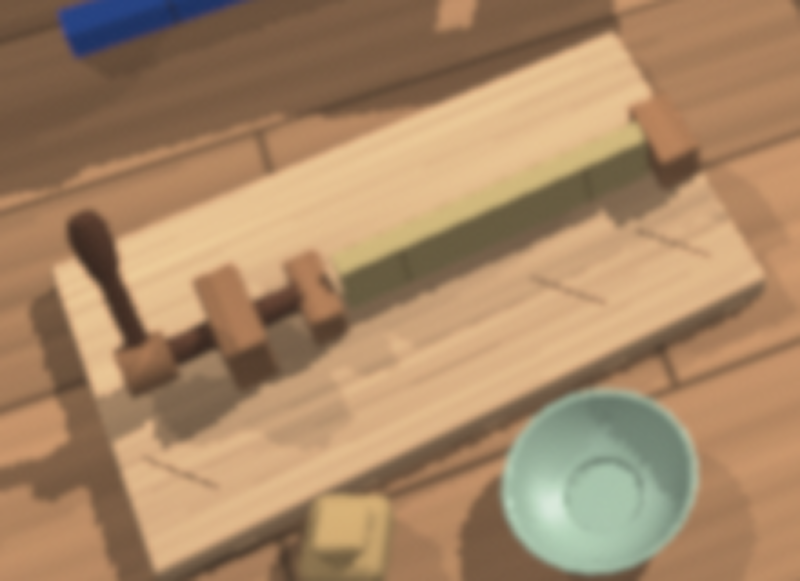

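```bash
python3 - <<'E'
from h import *
f=lambda x,y:(195+x/2.2857,105+y/2.2857)
a,b=onz("top",[f(428,271),f(603,253)],60)
print('rail',a,b,np.linalg.norm(a-b),'yaw of +y',np.arctan2(*(a-b)[:2][::-1]))
g=lambda x,y:(90+x/3.636,260+y/3.636)
for p,q in [((428,262),(605,246)),]:
    pass
print('scene rail', onz("scene",[g(640,123),g(338,268)],60), onz("scene",[g(648,140),g(345,290)],60))
for n,p,q,s in [('short',(262,260),(265,420),(263,318)),('mid',(170,260),(193,445),(176,318)),('long',(66,215),(91,427),(72,272))]:
    P=onz("top",[f(*p),f(*q),f(*s)],26); d=P[0]-P[1]
    print(n,P.round(0)[:,:2].tolist(),np.linalg.norm(d).round(),'mid',(P[0]+P[1])[:2]/2,'yaw',np.arctan2(d[1],d[0]),'seam',np.linalg.norm(P[0]-P[2]))
print('grip end tri',tri("top",f(726,267),"scene",g(88,225)))
print('hub tri',tri("top",f(699,244),"scene",g(146,352)))
print('dish',onz("top",[f(503,113)],30),'rasp',onz("top",[f(358,35),f(316,235)],20),'billet',onz("top",[f(620,135)],40))
E
```

```text
rail [548.24191583  -0.62332205  60.        ] [ 566.90924492 -201.33282864   60.        ] 201.57573071168477 yaw of +y 1.6635362342560946
scene rail [[ 543.85748735   -1.12424334   60.        ]
 [ 572.63980827 -199.45319759   60.        ]] [[ 557.88595326   -0.89195585   60.        ]
 [ 588.66128232 -199.25102223   60.        ]]
short [[569.0, 188.0], [384.0, 187.0], [501.0, 188.0]] 186.0 mid [476.39506921 187.46941385] yaw 0.009228852906201832 seam 67.98846559884309
mid [[570.0, 295.0], [356.0, 269.0], [502.0, 288.0]] 216.0 mid [463.27698398 281.93167393] yaw 0.12142674381710732 seam 68.35478003497926
long [[625.0, 416.0], [378.0, 385.0], [558.0, 408.0]] 249.0 mid [501.53493028 400.51474053] yaw 0.12500099082594177 seam 67.85871821298866
grip end tri (array([ 537.21770046, -318.26999123,  129.16269615]), np.float64(0.6209942579697142))
hub tri (array([ 578.02839696, -314.32429498,   51.27541287]), np.float64(1.5515334592697576))
dish [[741.55046586 -97.52996582  30.        ]] rasp [[842.22874995  71.26477431  20.        ]
 [599.30806682 125.04546029  20.        ]] billet [[ 710.89481109 -232.49309102   40.        ]]
```

carry_out(series=[{"delta_pos":[30,-50,30],"turn":[0,0,-0.1]},{"delta_pos":[60,-100,76],"turn":[0,0,-0.2]},{"delta_pos":[90,-155,90],"turn":[0,0,-0.3]},{"delta_pos":[120,-210,100],"turn":[0,0,-0.4]},{"delta_pos":[150,-265,110],"turn":[0,0,-0.5]},{"delta_pos":[180,-320,120],"turn":[0,0,-0.6]},{"delta_pos":[210,-375,130],"turn":[0,0,-0.65]},{"delta_pos":[240,-430,130],"turn":[0,0,-0.7]}])

```text
$.series[0]: bad value
```

carry_out(series=[{"delta_pos":[25,-45,0],"turn":[0,0,-0.06]},{"delta_pos":[50,-100,0],"turn":[0,0,-0.12]},{"delta_pos":[75,-150,0],"turn":[0,0,-0.2]},{"delta_pos":[100,-200,0],"turn":[0,0,-0.26]},{"delta_pos":[120,-255,0],"turn":[0,0,-0.32]},{"delta_pos":[140,-310,0],"turn":[0,0,-0.38]},{"delta_pos":[140,-330,0],"turn":[0,0,-0.44]},{"delta_pos":[140,-330,0],"turn":[0,0,-0.44]}])

```text
$.series[0]: bad value
```

```bash
python3 - <<'E'
from h import *
s=read_state();print(s['clock'],s['eef_pos'],s['eef_rot'],s['joints'])
np.save('w1.npy',get_calibration("wrist")['pose'])
cv2.imwrite("pics/w1.png",camera("wrist")[:,:,::-1])
E
```

```text
0.15 [170.2033687 522.772675  173.7247051] [-3.14072689e+00 -5.73503773e-05  2.82683155e+00] [ 1.18942072e+00  3.00347339e-01  1.52141449e+00 -4.19741036e-07
  1.32069849e+00 -6.66144198e-02]
```

View pics/w1.png

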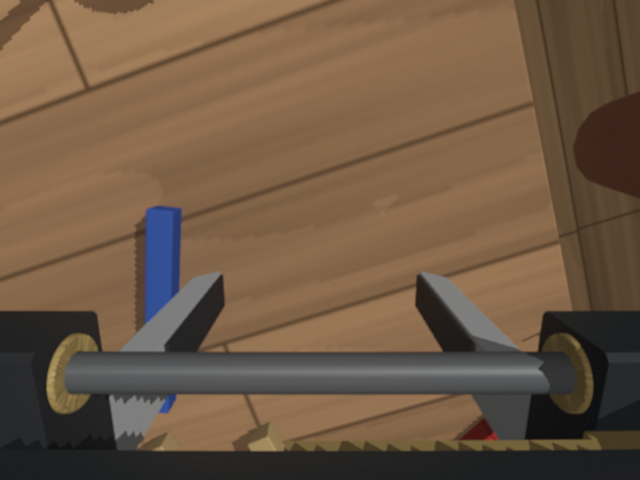

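Every row evidently needs "hand" too.

carry_out(series=[{"delta_pos":[30,-50,30],"turn":[0,0,-0.1],"hand":1},{"delta_pos":[60,-100,76],"turn":[0,0,-0.2],"hand":1},{"delta_pos":[90,-155,90],"turn":[0,0,-0.3],"hand":1},{"delta_pos":[120,-210,100],"turn":[0,0,-0.4],"hand":1},{"delta_pos":[150,-265,110],"turn":[0,0,-0.5],"hand":1},{"delta_pos":[180,-320,120],"turn":[0,0,-0.6],"hand":1},{"delta_pos":[210,-375,130],"turn":[0,0,-0.65],"hand":1},{"delta_pos":[240,-430,130],"turn":[0,0,-0.7],"hand":1}])

```text
clock: 1.2
eef_pos: [401.9, 107.7, 304.2]
eef_rot: [3.14, 0.0, 2.125]
wrist_force: [0.8, 0.1, 0.1]
finger_gap: 94.0
```

carry_out(series=[{"delta_pos":[25,-45,0],"turn":[0,0,-0.06],"hand":1},{"delta_pos":[50,-100,0],"turn":[0,0,-0.12],"hand":1},{"delta_pos":[75,-150,0],"turn":[0,0,-0.2],"hand":1},{"delta_pos":[100,-200,0],"turn":[0,0,-0.26],"hand":1},{"delta_pos":[120,-255,0],"turn":[0,0,-0.32],"hand":1},{"delta_pos":[140,-310,0],"turn":[0,0,-0.38],"hand":1},{"delta_pos":[140,-330,0],"turn":[0,0,-0.44],"hand":1},{"delta_pos":[140,-330,0],"turn":[0,0,-0.44],"hand":1}])

```text
clock: 2.2
eef_pos: [540.9, -220.9, 303.0]
eef_rot: [-3.141, -0.001, 1.685]
wrist_force: [0.9, 0.5, 0.5]
finger_gap: 93.7
```

```bash
python3 - <<'E'
from h import *
s=read_state();print(s['clock'],s['eef_pos'],s['eef_rot'],s['joints'])
np.save('w1.npy',get_calibration("wrist")['pose'])
cv2.imwrite("pics/w2.png",camera("wrist")[:,:,::-1])
E
```

```text
2.2 [ 540.87546907 -220.88238786  302.98762549] [-3.14082266e+00 -5.63663143e-04  1.68527281e+00] [-4.50428759e-01  3.22384047e-01  1.19872565e+00  6.39693263e-05
  1.62143507e+00 -5.64902250e-01]
```

View pics/w2.png

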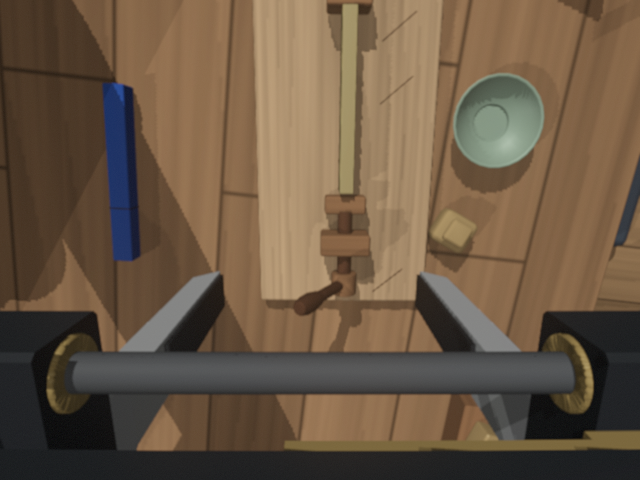

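```bash
python3 - <<'E'
from h import *
cal=get_calibration("wrist")
im=cv2.imread('pics/w2.png')
hsv=cv2.cvtColor(im,cv2.COLOR_BGR2HSV)
print(hsv[100,330:366,:].tolist()[::2])
m=cv2.inRange(hsv,(22,60,60),(36,255,255)); 
n,l,st,c=cv2.connectedComponentsWithStats(m[:, :])
for i in range(1,n):
    if st[i,4]>300: print(st[i],c[i])
for r in (20,60,100,140,180):
    xs=np.where(m[r,320:380])[0]+320; print(r,xs.min(),xs.max(),onz("wrist",[(xs.min()-.5,r),(xs.max()+.5,r)],60,cal)[:,:2].tolist())
P=onz("wrist",[(347,194.5),(350,4)],60,cal); print(P,np.linalg.norm(P[0]-P[1]),(P[0]+P[1])/2, np.arctan2(-(P[1]-P[0])[0],(P[1]-P[0])[1]))
print('board',onz("wrist",[(257,100),(434,100),(262,298)],20,cal))
print('hub',onz("wrist",[(343,283)],60,cal),'grip end',onz("wrist",[(301,307)],125,cal))
E
```

```text
[[17, 92, 169], [17, 91, 168], [17, 93, 167], [17, 93, 162], [16, 94, 157], [20, 100, 122], [22, 91, 160], [22, 91, 163], [22, 91, 162], [22, 91, 162], [22, 91, 162], [22, 91, 162], [22, 93, 156], [17, 103, 104], [15, 98, 102], [16, 99, 100], [15, 98, 122], [16, 95, 153]]
[ 339    4   19  189 2549] [347.59631228  95.68262064]
20 342 356 [[540.8907522369885, -17.499004194833475], [556.7836735412604, -15.619540187055264]]
60 341 355 [[544.9259468709455, -56.9659419044942], [561.1529159373785, -55.049332927663414]]
100 342 354 [[551.3455225325264, -97.82823312281478], [565.714242831871, -96.13277591391784]]
140 341 353 [[555.7926590607264, -140.74099522349493], [570.4836123995674, -139.00949504335915]]
180 340 352 [[560.4471814239904, -185.60361838983852], [575.478706146018, -183.83389009196856]]
[[ 571.35768215 -201.30175692   60.        ]
 [ 547.83480093   -1.14085477   60.        ]] 201.53836531070277 [ 559.59624154 -101.22130585   60.        ] 0.11698328053403584
board [[ 451.2776573  -104.73129827   20.        ]
 [ 664.22354439  -79.6152629    20.        ]
 [ 478.44283605 -358.44572688   20.        ]]
hub [[ 580.99893349 -310.48101521   60.        ]] grip end [[ 532.78638883 -320.58108384  125.        ]]
```

carry_out(series=[{"delta_pos":[5,-50,0],"turn":[0,0,0],"hand":1},{"delta_pos":[9,-98,-20],"turn":[0,0,0],"hand":1},{"delta_pos":[9,-98,-70],"turn":[0,0,0],"hand":1},{"delta_pos":[9,-98,-120],"turn":[0,0,0],"hand":1},{"delta_pos":[9,-98,-165],"turn":[0,0,0],"hand":1},{"delta_pos":[9,-98,-203],"turn":[0,0,0],"hand":1},{"delta_pos":[9,-98,-203],"turn":[0,0,0],"hand":1},{"delta_pos":[9,-98,-203],"turn":[0,0,0],"hand":1}])

```text
clock: 3.25
eef_pos: [551.2, -318.0, 102.9]
eef_rot: [3.139, 0.002, 1.688]
wrist_force: [-0.6, -0.3, 0.0]
finger_gap: 94.0
```

```bash
python3 - <<'E'
from h import *
cv2.imwrite("pics/w3.png",camera("wrist")[:,:,::-1])
a=camera("scene")[240:440,60:260,::-1]
cv2.imwrite("pics/s3.png",cv2.resize(a,(600,600),interpolation=cv2.INTER_CUBIC))
E
```

```text
(no output)
```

View pics/w3.png

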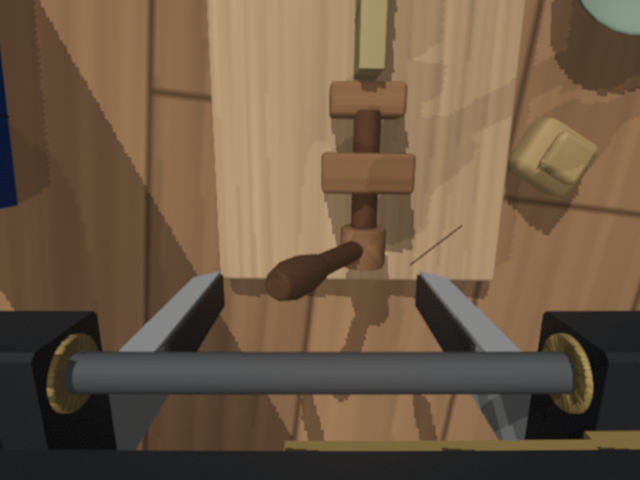

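View pics/s3.png

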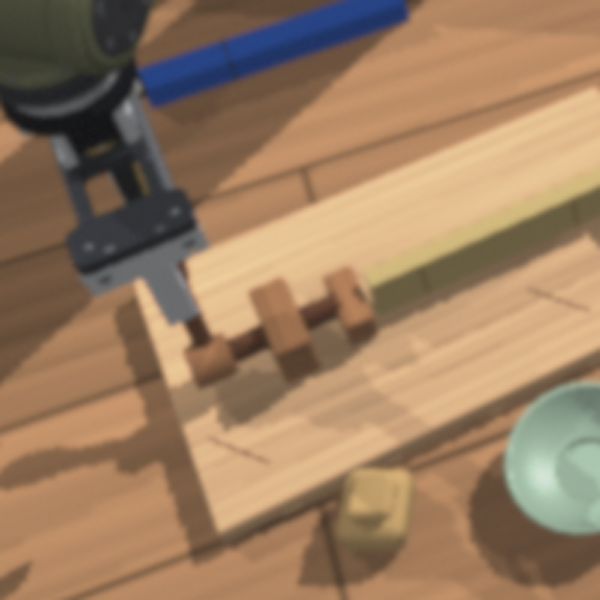

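```bash
python3 - <<'E'
from h import *
cal=get_calibration("wrist")
print(proj("wrist",[[551,-318,z] for z in (100,110,120,130)],cal))
for z in (110,115,120): print(z,onz("wrist",[(283,283),(312,270)],z,cal))
print('hub', onz("wrist",[(365,247)],45,cal),onz("wrist",[(363,233)],61,cal))
P=onz("wrist",[(370,70)],60,cal);print(P)
E
```

```text
[[319.07704795 265.92557759]
 [319.09820586 271.23878183]
 [319.12137879 277.05735734]
 [319.14686857 283.45690321]]
110 [[ 531.8329684  -327.14887598  110.        ]
 [ 547.02257297 -317.74305424  110.        ]]
115 [[ 532.10863062 -325.32839968  115.        ]
 [ 546.9264928  -316.15277106  115.        ]]
120 [[ 532.38429283 -323.50792339  120.        ]
 [ 546.83041264 -314.56248789  120.        ]]
hub [[ 584.12186695 -316.83116995   45.        ]] [[ 578.96171301 -303.60886299   61.        ]]
[[ 568.8497202  -202.28906106   60.        ]]
```

carry_out(series=[{"delta_pos":[0,0,0],"turn":[0,0,0],"hand":0.55},{"delta_pos":[0,0,0],"turn":[0,0,0],"hand":0.55},{"delta_pos":[9,1,2],"turn":[0,0,0],"hand":0.55},{"delta_pos":[17,2,4],"turn":[0,0,0],"hand":0.55},{"delta_pos":[24,3,6],"turn":[0,0,0],"hand":0.55},{"delta_pos":[30,4,8],"turn":[0,0,0],"hand":0.5},{"delta_pos":[34,4,8],"turn":[0,0,0],"hand":0.45},{"delta_pos":[34,4,8],"turn":[0,0,0],"hand":0.4}], squeeze=10)

```text
clock: 4.35
eef_pos: [584.4, -314.4, 108.2]
eef_rot: [-3.141, -0.0, 1.687]
wrist_force: [0.4, 0.3, -0.3]
finger_gap: 38.1
```

carry_out(series=[{"delta_pos":[0,0,0],"turn":[0,0,0],"hand":0.3},{"delta_pos":[0,0,0],"turn":[0,0,0],"hand":0.2},{"delta_pos":[0,0,0],"turn":[0,0,0],"hand":0.2},{"delta_pos":[0,0,0],"turn":[0,0,0],"hand":0.2}])

```text
clock: 4.85
eef_pos: [584.2, -314.5, 108.5]
eef_rot: [3.142, 0.0, 1.687]
wrist_force: [0.9, -0.2, 0.8]
finger_gap: 18.7
```

```bash
python3 - <<'E'
from h import *
cv2.imwrite("pics/w4.png",camera("wrist")[:,:,::-1])
E
```

```text
(no output)
```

View pics/w4.png

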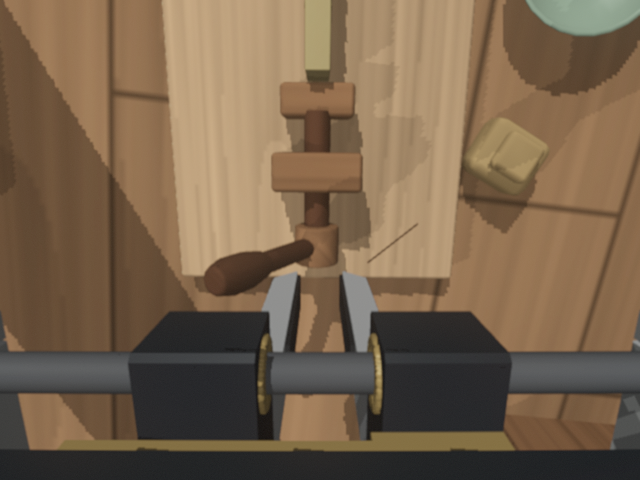

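```bash
python3 - <<'E'
from h import *
cal=get_calibration("wrist")
c3=dict(cal); p=cal['pose'].copy(); p[:3,3]+=np.array([551.2,-318,102.9])-read_state()['eef_pos']; c3['pose']=p
o1,d1=rays("wrist",[(268,283),(287,281)],c3);o2,d2=rays("wrist",[(206,280),(228,279)],cal)
for a,b in zip(d1,d2):
    t=np.linalg.lstsq(np.c_[a,-b],o2-o1,rcond=None)[0]; print(o1+t[0]*a,o2+t[1]*b)
# w2 vs w4
c2=dict(cal); p=np.load('w1.npy'); c2['pose']=p
o1,d1=rays("wrist",[(305,305)],c2)
t=np.linalg.lstsq(np.c_[d1[0],-d2[1]],o2-o1,rcond=None)[0]; print(o1+t[0]*d1[0],o2+t[1]*d2[1])
print(proj("wrist",[[584.6,-314.6,45],[584.6,-314.6,61],[584,-314.5,108]],cal))
E
python3 - <<'E'
from h import *
a=camera("top")[170:260,430:550,::-1]
cv2.imwrite("pics/t4.png",cv2.resize(a,(800,600),interpolation=cv2.INTER_CUBIC))
E
```

```text
[ 525.29192372 -321.30153803  127.36487488] [ 525.3282975  -321.85340259  127.56372255]
[ 534.24338367 -323.32017432  115.49465703] [ 534.32085844 -324.2746907   115.82988715]
[ 536.39090402 -319.4978016   122.86194457] [ 535.94698888 -321.3953158   123.65265205]
[[319.87815827 242.64178558]
 [319.89227716 248.04653968]
 [318.92399692 268.03094611]]
```

View pics/t4.png

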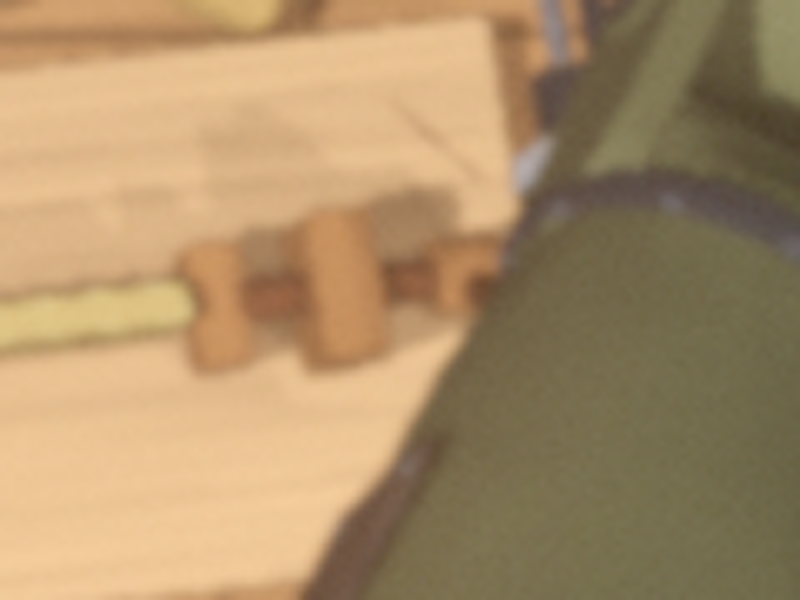

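```bash
python3 - <<'E'
from h import *
o,d=rays("scene",[(120,347)]);d=d[0]
for X in (598,604,610):
    print(o+d*(X-o[0])/d[0])
im=camera("scene")[:,:,::-1]; cv2.imwrite("pics/s4.png",cv2.resize(im[240:400,60:260],(800,640))[:600])
E
```

```text
[ 598.         -317.20346169  126.93357839]
[ 604.         -315.81962521  135.80364252]
[ 610.         -314.43578873  144.67370664]
```

View pics/s4.png

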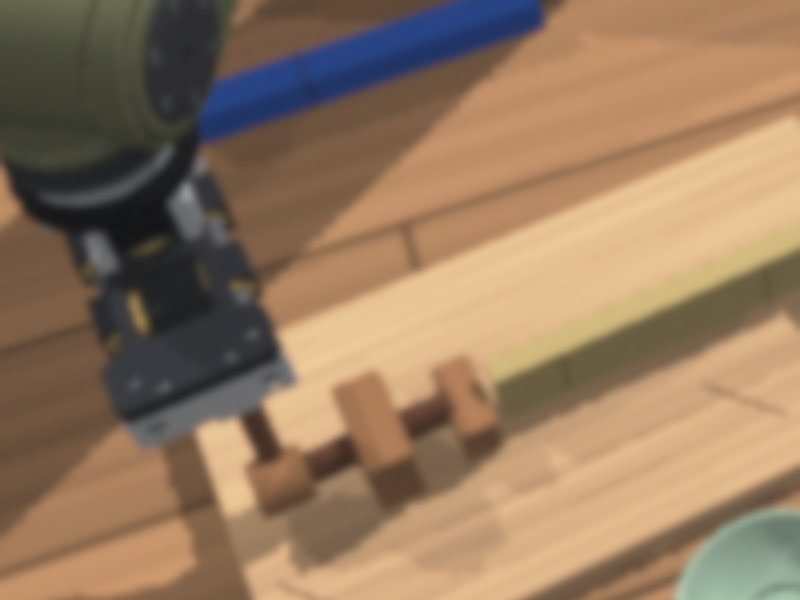

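carry_out(series=[{"delta_pos":[0,0,40],"turn":[0,0,0],"hand":1},{"delta_pos":[-37,-4,40],"turn":[0,0,0],"hand":1},{"delta_pos":[-37,-4,40],"turn":[0,0,0],"hand":1},{"delta_pos":[-37,-4,0],"turn":[0,0,0],"hand":1},{"delta_pos":[-37,-4,-15],"turn":[0,0,0],"hand":1},{"delta_pos":[-37,-4,-28],"turn":[0,0,0],"hand":1},{"delta_pos":[-37,-4,-28],"turn":[0,0,0],"hand":0.6},{"delta_pos":[-37,-4,-28],"turn":[0,0,0],"hand":0.55}])

```text
clock: 6.0
eef_pos: [547.7, -318.7, 81.4]
eef_rot: [3.141, 0.001, 1.687]
wrist_force: [0.2, 0.3, 0.2]
finger_gap: 62.0
```

```bash
python3 - <<'E'
from h import *
cv2.imwrite("pics/w5.png",camera("wrist")[:,:,::-1])
E
```

```text
(no output)
```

View pics/w5.png

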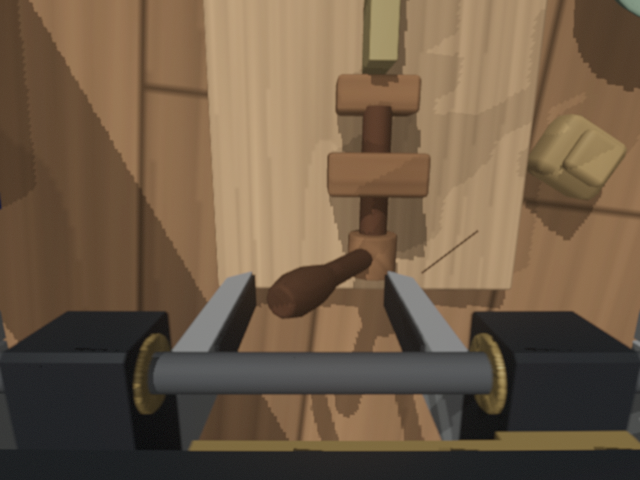

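carry_out(series=[{"delta_pos":[6,1,0],"turn":[0,0,0],"hand":0.55},{"delta_pos":[13,1,0],"turn":[0,0,0],"hand":0.55},{"delta_pos":[20,2,2],"turn":[0,0,0],"hand":0.55},{"delta_pos":[27,3,4],"turn":[0,0,0],"hand":0.5},{"delta_pos":[33,4,6],"turn":[0,0,0],"hand":0.45},{"delta_pos":[37,4,8],"turn":[0,0,0],"hand":0.4},{"delta_pos":[37,4,8],"turn":[0,0,0],"hand":0.35},{"delta_pos":[37,4,8],"turn":[0,0,0],"hand":0.3}])

```text
clock: 7.05
eef_pos: [584.2, -314.4, 88.5]
eef_rot: [-3.142, -0.0, 1.687]
wrist_force: [-1.7, 0.4, 1.9]
finger_gap: 28.9
```

```bash
python3 - <<'E'
from h import *
cv2.imwrite("pics/w6.png",camera("wrist")[:,:,::-1])
E
```

```text
(no output)
```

View pics/w6.png

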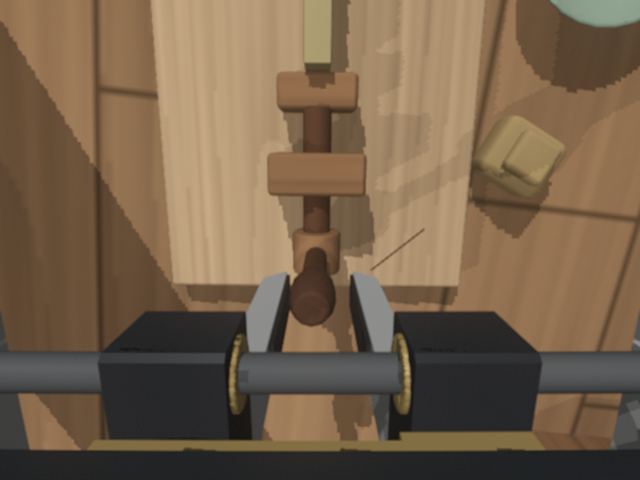

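carry_out(series=[{"delta_pos":[0,0,0],"turn":[0,0,0],"hand":0.2},{"delta_pos":[0,0,0],"turn":[0,0,0],"hand":0.15},{"delta_pos":[0,0,0],"turn":[0,0,0],"hand":0.15},{"delta_pos":[0,0,0],"turn":[0,0,0],"hand":0.15}])

```text
clock: 7.6
eef_pos: [584.1, -314.5, 88.5]
eef_rot: [-3.141, 0.0, 1.687]
wrist_force: [-2.9, 0.2, 2.4]
finger_gap: 21.6
```

carry_out(series=[{"delta_pos":[0,0,0],"turn":[0,0,0],"hand":0.5},{"delta_pos":[0,0,0],"turn":[0,0,0],"hand":0.6},{"delta_pos":[0,0,50],"turn":[0,0,0],"hand":0.7},{"delta_pos":[0,0,110],"turn":[0,0,0],"hand":1},{"delta_pos":[0,30,150],"turn":[0,0,0],"hand":1},{"delta_pos":[-20,80,180],"turn":[0,0,0],"hand":1},{"delta_pos":[-20,80,180],"turn":[0,0,0],"hand":1}])

```text
clock: 8.48
eef_pos: [564.7, -232.3, 272.1]
eef_rot: [3.137, 0.003, 1.689]
wrist_force: [0.4, 0.1, 0.1]
finger_gap: 88.4
```

```bash
python3 - <<'E'
from h import *
cv2.imwrite("pics/w7.png",camera("wrist")[:,:,::-1])
im=camera("scene")[:,:,::-1]; cv2.imwrite("pics/s7.png",cv2.resize(im[240:400,60:260],(750,600)))
E
```

```text
(no output)
```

View pics/w7.png

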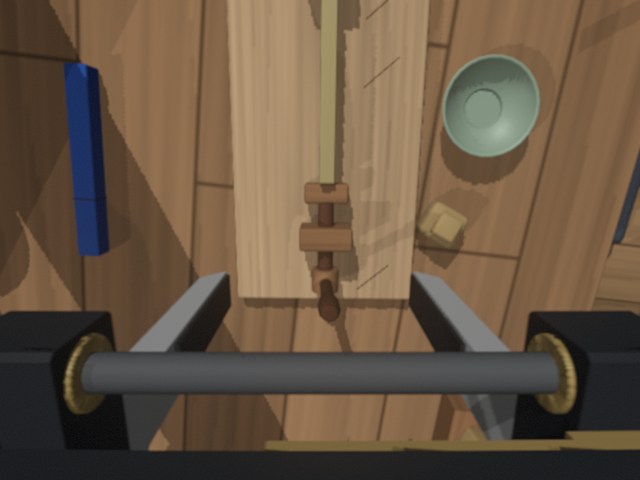

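View pics/s7.png

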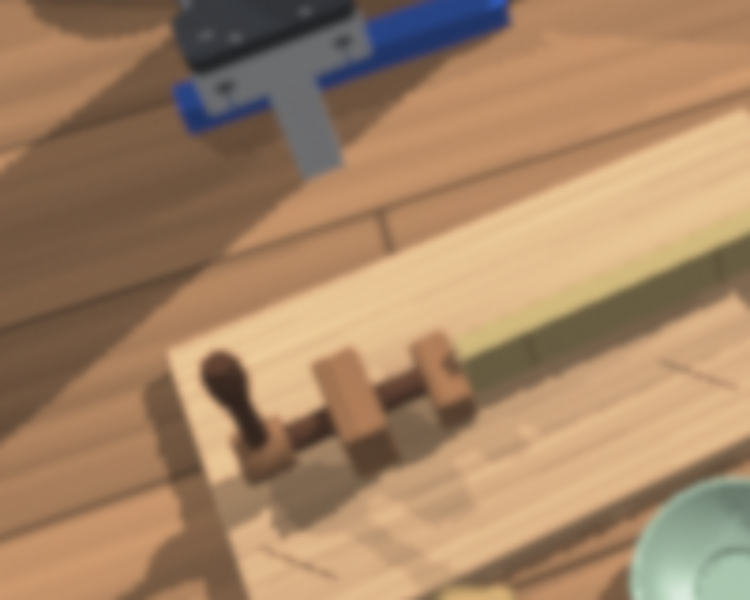

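```bash
python3 - <<'E'
from h import *
cal=get_calibration("wrist")
h=np.array([584.6,-314.6,45]);rx=np.array([.993,.117,0])
for t in (-.1,0,.1):
    print(t,proj("wrist",[h+rx*100*np.sin(t)+[0,0,100*np.cos(t)]],cal),proj("scene",[h+rx*100*np.sin(t)+[0,0,100*np.cos(t)]]))
print(proj("wrist",[h],cal))
im=cv2.cvtColor(cv2.imread('pics/w7.png'),cv2.COLOR_BGR2HSV)
E
```

```text
-0.1 [[320.18658036 312.92470957]] [[116.25508686 332.42793573]]
0 [[330.91296921 313.13961105]] [[117.64699594 336.19599592]]
0.1 [[341.60804724 312.91333324]] [[119.19814265 340.27421322]]
[[328.48504693 278.40868491]]
```

carry_out(series=[{"delta_pos":[-15,50,10],"turn":[0,0,0.15],"hand":1},{"delta_pos":[-25,100,20],"turn":[0,0,0.32],"hand":1},{"delta_pos":[-40,155,30],"turn":[0,0,0.5],"hand":1},{"delta_pos":[-50,210,30],"turn":[0,0,0.68],"hand":1},{"delta_pos":[-60,265,30],"turn":[0,0,0.86],"hand":1},{"delta_pos":[-70,320,30],"turn":[0,0,1.04],"hand":1},{"delta_pos":[-80,375,30],"turn":[0,0,1.22],"hand":1},{"delta_pos":[-88,420,30],"turn":[0,0,1.4],"hand":1}])

```text
clock: 9.57
eef_pos: [476.2, 186.9, 297.2]
eef_rot: [-3.141, -0.002, 3.092]
wrist_force: [0.4, -0.6, -0.1]
finger_gap: 93.9
```

carry_out(series=[{"delta_pos":[0,0,0],"turn":[0,0,0.06],"hand":1},{"delta_pos":[0,0,0],"turn":[0,0,0.06],"hand":1},{"delta_pos":[0,0,0],"turn":[0,0,0.06],"hand":1}])

```text
clock: 9.95
eef_pos: [476.7, 184.9, 297.8]
eef_rot: [-3.141, -0.001, -3.139]
wrist_force: [0.1, -0.7, 0.4]
finger_gap: 93.7
```

```bash
python3 - <<'E'
from h import *
s=read_state();print(s['clock'],s['eef_pos'],s['eef_rot'],s['joints'])
np.save('w8.npy',get_calibration("wrist")['pose'])
cv2.imwrite("pics/w8.png",camera("wrist")[:,:,::-1])
cv2.imwrite("pics/t8.png",camera("top")[:,:,::-1])
E
```

```text
9.95 [476.66413215 184.87701998 297.82024263] [-3.14124794e+00 -9.98126364e-04 -3.13912954e+00] [ 2.98367694e-01  1.48532110e-01  1.42243007e+00 -3.86710227e-05
  1.57168574e+00 -1.27489193e+00]
```

View pics/w8.png

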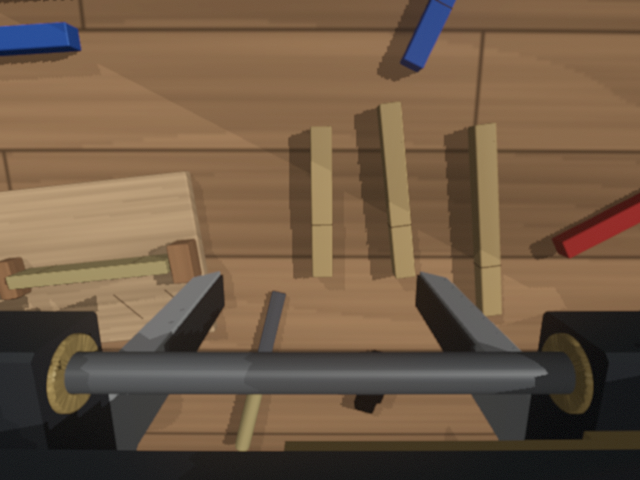

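View pics/t8.png

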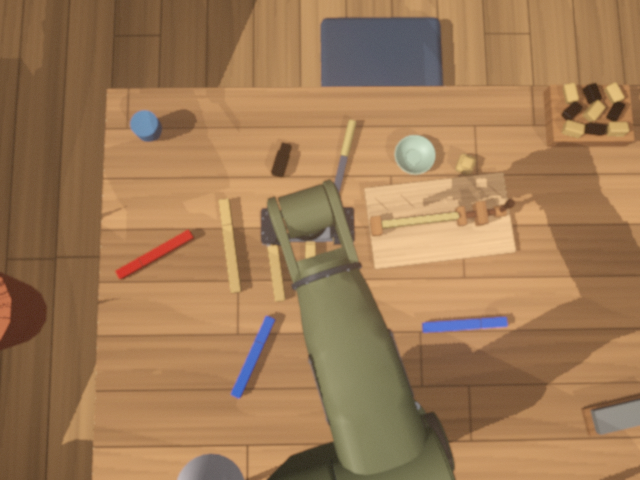

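```bash
cat >> h.py <<'E'
def cases(im,cal,z=26,show=None,minA=800):
    """yellow boxes in wrist image: centre, yaw, length"""
    hsv=cv2.cvtColor(im,cv2.COLOR_BGR2HSV)
    m=cv2.inRange(hsv,(19,85,110),(28,200,255)); m=cv2.morphologyEx(m,cv2.MORPH_OPEN,np.ones((3,3)));m=cv2.morphologyEx(m,cv2.MORPH_CLOSE,np.ones((5,5)))
    if show: cv2.imwrite(show,m)
    out=[]
    for c in cv2.findContours(m,cv2.RETR_EXTERNAL,cv2.CHAIN_APPROX_NONE)[0]:
        if cv2.contourArea(c)<minA: continue
        P=onz("wrist",c.reshape(-1,2),z,cal)[:,:2].astype(np.float32)
        (cx,cy),(w,h),a=cv2.minAreaRect(P); B=cv2.boxPoints(((cx,cy),(w,h),a))
        e=[B[1]-B[0],B[2]-B[1]]; e=max(e,key=np.linalg.norm); yaw=np.arctan(e[1]/e[0])
        out.append((round(float(cx),1),round(float(cy),1),round(float(yaw),3),round(float(max(w,h)),1),round(float(min(w,h)),1)))
    return out
E
python3 - <<'E'
from h import *
cal=get_calibration("wrist"); cal['pose']=np.load('w8.npy')
im=cv2.imread('pics/w8.png')
hsv=cv2.cvtColor(im,cv2.COLOR_BGR2HSV); print(hsv[180,321],hsv[180,345],hsv[250,321],hsv[200,485],hsv[180,393])
for c in cases(im,cal,show='pics/m8.png'): print(c)
E
```

```text
[ 19 104 170] [ 14 115 126] [ 20 105 168] [ 19 106 154] [ 20 104 155]
(715.9, -167.1, -0.294, 132.5, 59.6)
(565.8, -122.1, -1.463, 219.2, 26.7)
(476.1, 185.8, 0.01, 186.4, 25.0)
(501.6, 398.9, 0.135, 247.6, 24.6)
(463.0, 281.3, 0.135, 217.6, 25.1)
```

View pics/m8.png

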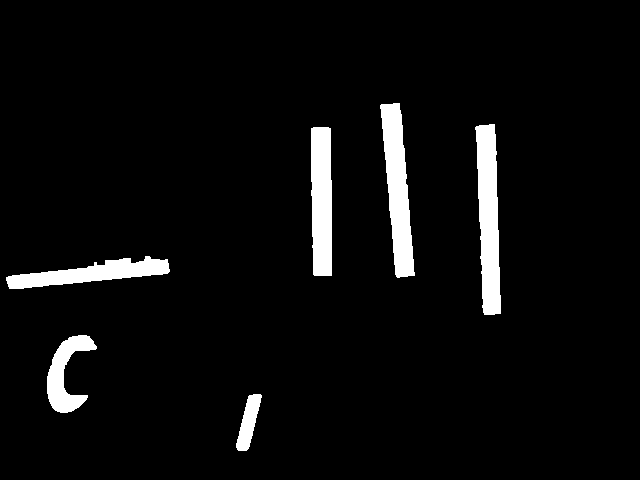

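carry_out(series=[{"delta_pos":[0,1,-60],"turn":[0,0,0],"hand":1},{"delta_pos":[0,1,-120],"turn":[0,0,0],"hand":1},{"delta_pos":[0,1,-180],"turn":[0,0,0],"hand":1},{"delta_pos":[0,1,-240],"turn":[0,0,0],"hand":1},{"delta_pos":[0,1,-275],"turn":[0,0,0],"hand":0.7},{"delta_pos":[0,1,-292],"turn":[0,0,0],"hand":0.6},{"delta_pos":[0,1,-292],"turn":[0,0,0],"hand":0.5},{"delta_pos":[0,1,-292],"turn":[0,0,0],"hand":0.45}])

```text
clock: 11.05
eef_pos: [477.2, 186.8, 7.9]
eef_rot: [3.141, 0.002, -3.137]
wrist_force: [0.6, -0.2, -0.4]
finger_gap: 57.3
```

```bash
python3 - <<'E'
from h import *
cv2.imwrite("pics/w9.png",camera("wrist")[:,:,::-1])
im=camera("scene")[:,:,::-1]; cv2.imwrite("pics/s9.png",cv2.resize(im[180:340,260:460],(750,600)))
s=read_state(); print(s['eef_pos'],s['eef_rot'])
E
```

```text
[477.05377869 186.81921975   7.82203457] [ 3.14088852e+00  2.22126657e-03 -3.13651586e+00]
```

View pics/w9.png

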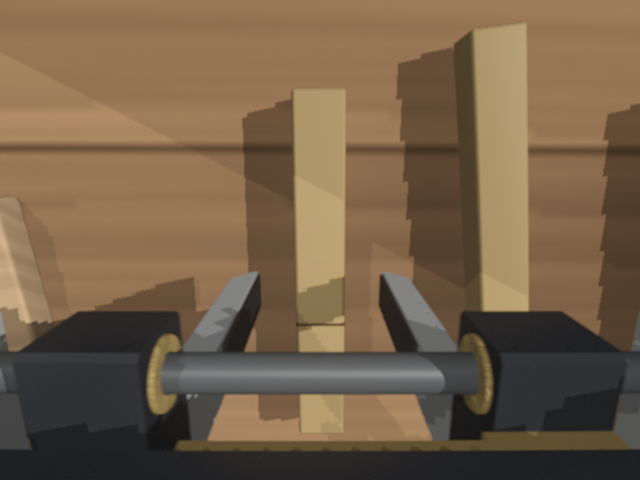

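View pics/s9.png

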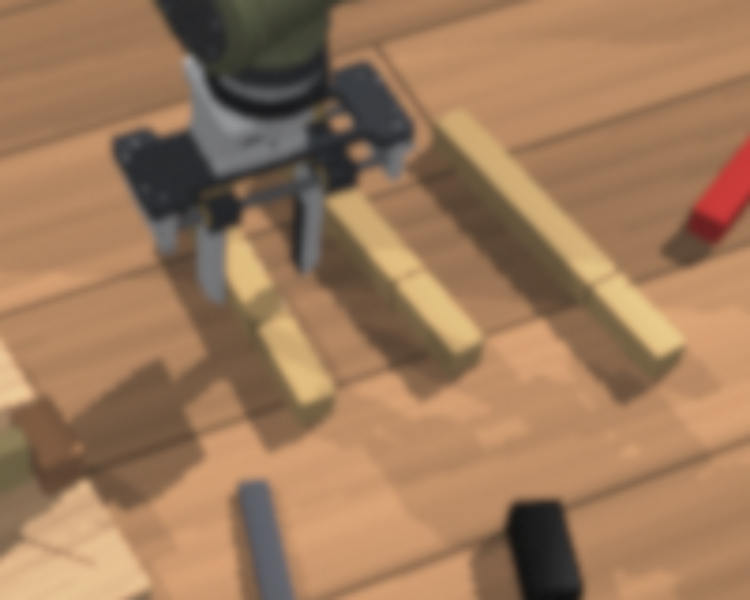

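```bash
python3 - <<'E'
from h import *
o,d=rays("scene",[(317.3,259.5),(341.8,252)])
for X in (469,477,485):
    print([ (o+e*(X-o[0])/e[0]).round(0) for e in d])
cal=get_calibration("wrist"); print(proj("wrist",[[501,187,26],[477,187,26],[477,187,8]],cal))
E
```

```text
[array([469., 159.,  22.]), array([469., 227.,  20.])]
[array([477., 156.,  33.]), array([477., 223.,  30.])]
[array([485., 152.,  44.]), array([485., 218.,  41.])]
[[321.43342163 322.06452273]
 [321.7303636  279.9130801 ]
 [321.5263143  269.54785948]]
```

carry_out(series=[{"delta_pos":[0,0,0],"turn":[0,0,0],"hand":0.2},{"delta_pos":[0,0,0],"turn":[0,0,0],"hand":0.2},{"delta_pos":[0,0,0],"turn":[0,0,0],"hand":0.2},{"delta_pos":[0,0,0],"turn":[0,0,0],"hand":0.2},{"delta_pos":[0,0,0],"turn":[0,0,0],"hand":0.2}], squeeze=5)

```text
clock: 11.78
eef_pos: [476.2, 186.6, 6.5]
eef_rot: [-3.142, -0.0, -3.136]
wrist_force: [-0.5, 0.3, -0.2]
finger_gap: 18.7
```

carry_out(series=[{"delta_pos":[0,0,0],"turn":[0,0,0],"hand":0.55},{"delta_pos":[0,0,0],"turn":[0,0,0],"hand":0.55},{"delta_pos":[0,0,-3],"turn":[0,0,0],"hand":0.55},{"delta_pos":[0,0,-6],"turn":[0,0,0],"hand":0.55},{"delta_pos":[0,0,-9],"turn":[0,0,0],"hand":0.55}])

```text
clock: 12.4
eef_pos: [476.2, 186.5, -2.9]
eef_rot: [-3.142, -0.0, -3.136]
wrist_force: [0.1, -0.2, 0.3]
finger_gap: 51.3
```

carry_out(series=[{"delta_pos":[0,0,-3],"turn":[0,0,0],"hand":0.55},{"delta_pos":[0,0,-6],"turn":[0,0,0],"hand":0.55},{"delta_pos":[0,0,-9],"turn":[0,0,0],"hand":0.55}])

```text
clock: 12.78
eef_pos: [476.2, 186.6, -11.8]
eef_rot: [-3.142, 0.0, -3.136]
wrist_force: [-0.5, -0.2, -0.2]
finger_gap: 52.0
```

carry_out(series=[{"delta_pos":[0,0,-3],"turn":[0,0,0],"hand":0.5},{"delta_pos":[0,0,-3],"turn":[0,0,0],"hand":0.4},{"delta_pos":[0,0,-3],"turn":[0,0,0],"hand":0.4}], squeeze=40)

```text
clock: 13.15
eef_pos: [476.3, 186.6, -14.5]
eef_rot: [3.142, 0.0, -3.136]
wrist_force: [-0.4, 0.3, -0.7]
finger_gap: 37.8
```

```bash
cat >> h.py <<'E'
def ft(n=20):
    F=[];M=[]
    for i in range(n):
        s=read_state();F.append(s['wrist_force']);M.append(s['moment']);camera("wrist")
    F=np.array(F);M=np.array(M)
    print('t',s['clock'],'pos',s['eef_pos'].round(1),'rot',s['eef_rot'].round(3),'gap',round(s['finger_gap'],1))
    print('F',F.mean(0).round(3),'M',M.mean(0).round(4),'sdF',F.std(0).round(3),'sdM',M.std(0).round(4))
    return F.mean(0),M.mean(0)
E
python3 -c "
from h import *
ft()"
```

```text
t 14.1 pos [476.2 186.6 -14.6] rot [-3.142 -0.    -3.136] gap 38.0
F [-0.091  0.046 -0.043] M [ 0.0233 -0.0015 -0.0125] sdF [0.456 0.416 0.729] sdM [0.0281 0.0295 0.0258]
```

carry_out(series=[{"delta_pos":[0,0,0],"turn":[0,0,0],"hand":0.2},{"delta_pos":[0,0,0],"turn":[0,0,0],"hand":0.2},{"delta_pos":[0,0,0],"turn":[0,0,0],"hand":0.2},{"delta_pos":[0,0,0],"turn":[0,0,0],"hand":0.2},{"delta_pos":[0,0,8],"turn":[0,0,0],"hand":0.2},{"delta_pos":[0,0,16],"turn":[0,0,0],"hand":0.2},{"delta_pos":[0,0,25],"turn":[0,0,0],"hand":0.2},{"delta_pos":[0,0,25],"turn":[0,0,0],"hand":0.2}])

```text
clock: 15.15
eef_pos: [476.7, 186.7, 11.4]
eef_rot: [3.141, 0.001, -3.136]
wrist_force: [0.6, -1.3, -2.5]
finger_gap: 25.1
```

```bash
python3 - <<'E'
from h import *
ft()
cv2.imwrite("pics/w10.png",camera("wrist")[:,:,::-1])
im=camera("scene")[:,:,::-1]; cv2.imwrite("pics/s10.png",cv2.resize(im[180:340,260:460],(750,600)))
E
```

```text
t 16.1 pos [476.2 186.6  10.4] rot [-3.142 -0.    -3.136] gap 25.2
F [-0.033 -0.048 -2.363] M [ 0.0221  0.0573 -0.0004] sdF [0.596 0.501 0.456] sdM [0.0253 0.0238 0.0347]
```

View pics/s10.png

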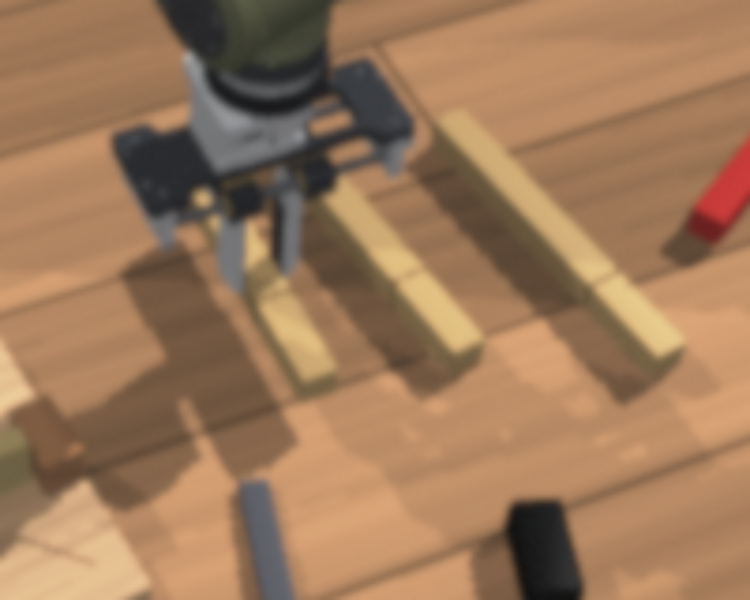

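View pics/w10.png

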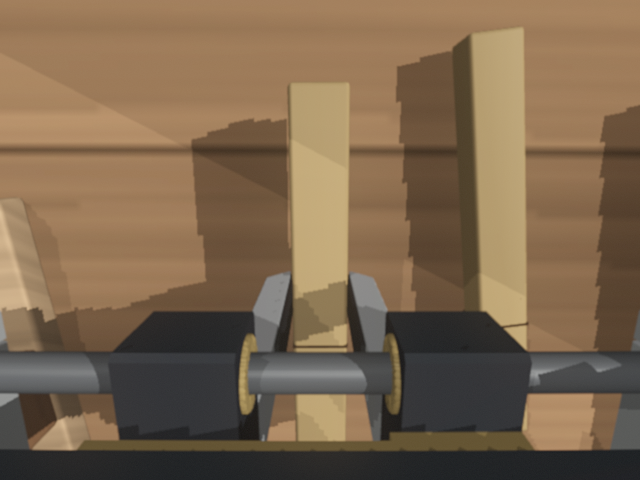

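carry_out(series=[{"delta_pos":[0,0,-12],"turn":[0,0,0],"hand":0.2},{"delta_pos":[0,0,-25],"turn":[0,0,0],"hand":0.2},{"delta_pos":[0,0,-25],"turn":[0,0,0],"hand":0.2},{"delta_pos":[0,0,-25],"turn":[0,0,0],"hand":0.4},{"delta_pos":[0,0,-25],"turn":[0,0,0],"hand":0.4},{"delta_pos":[13,0,-25],"turn":[0,0,0],"hand":0.4},{"delta_pos":[25,0,-25],"turn":[0,0,0],"hand":0.4},{"delta_pos":[25,0,-25],"turn":[0,0,0],"hand":0.4}])

```text
clock: 17.25
eef_pos: [502.2, 186.5, -14.6]
eef_rot: [3.141, 0.0, -3.137]
wrist_force: [-0.9, 1.0, 0.3]
finger_gap: 37.7
```

```bash
python3 -c "
from h import *
ft(20)"
```

```text
t 18.2 pos [501.2 186.6 -14.6] rot [ 3.142 -0.    -3.136] gap 37.4
F [-0.045  0.108  0.068] M [ 0.0264 -0.0045 -0.0065] sdF [0.424 0.402 0.405] sdM [0.0243 0.0262 0.0259]
```

carry_out(series=[{"delta_pos":[0,0,0],"turn":[0,0,0],"hand":0.2},{"delta_pos":[0,0,0],"turn":[0,0,0],"hand":0.2},{"delta_pos":[0,0,0],"turn":[0,0,0],"hand":0.2},{"delta_pos":[0,0,0],"turn":[0,0,0],"hand":0.2},{"delta_pos":[0,0,10],"turn":[0,0,0],"hand":0.2},{"delta_pos":[0,0,20],"turn":[0,0,0],"hand":0.2},{"delta_pos":[0,0,30],"turn":[0,0,0],"hand":0.2},{"delta_pos":[0,0,30],"turn":[0,0,0],"hand":0.2}])

```text
clock: 19.25
eef_pos: [501.8, 186.7, 16.5]
eef_rot: [3.141, 0.002, -3.136]
wrist_force: [0.7, 0.3, -2.9]
finger_gap: 25.4
```

```bash
python3 -c "
from h import *
ft(40)"
```

```text
t 21.2 pos [501.2 186.6  15.5] rot [-3.142 -0.    -3.136] gap 25.4
F [-0.086 -0.106 -2.294] M [ 0.0346 -0.0042  0.0034] sdF [0.45  0.423 0.5  ] sdM [0.0319 0.0353 0.0306]
```

carry_out(series=[{"delta_pos":[0,0,40],"turn":[0,0,0],"hand":0.2},{"delta_pos":[5,-30,65],"turn":[0,0,0.02],"hand":0.2},{"delta_pos":[15,-80,65],"turn":[0,0,0.04],"hand":0.2},{"delta_pos":[25,-135,65],"turn":[0,0,0.06],"hand":0.2},{"delta_pos":[36,-190,65],"turn":[0,0,0.08],"hand":0.2},{"delta_pos":[46,-245,65],"turn":[0,0,0.1],"hand":0.2},{"delta_pos":[56,-300,65],"turn":[0,0,0.11],"hand":0.2},{"delta_pos":[66,-353,65],"turn":[0,0,0.11],"hand":0.2}])

```text
clock: 22.25
eef_pos: [567.3, -168.4, 80.5]
eef_rot: [-3.142, 0.0, -3.026]
wrist_force: [0.3, 1.2, -1.8]
finger_gap: 25.8
```

carry_out(series=[{"delta_pos":[0,0,0],"turn":[0,0,0],"hand":0.2},{"delta_pos":[0,0,0],"turn":[0,0,0],"hand":0.2},{"delta_pos":[0,0,0],"turn":[0,0,0],"hand":0.2}])

```text
clock: 22.62
eef_pos: [567.2, -165.3, 80.5]
eef_rot: [3.141, -0.0, -3.025]
wrist_force: [1.2, 0.4, -1.7]
finger_gap: 25.3
```

```bash
python3 - <<'E'
from h import *
s=read_state();print(s['clock'],s['eef_pos'],s['eef_rot'],s['wrist_force'],s['finger_gap'])
cv2.imwrite("pics/w11.png",camera("wrist")[:,:,::-1])
im=camera("scene")[:,:,::-1]; cv2.imwrite("pics/s11.png",cv2.resize(im[180:400,60:335],(750,600)))
E
```

```text
22.625 [ 567.24242754 -165.25553408   80.54030982] [ 3.14148638e+00 -2.61399372e-05 -3.02498627e+00] [ 1.22641993  0.44265073 -1.70881692] 25.272381250311092
```

View pics/w11.png

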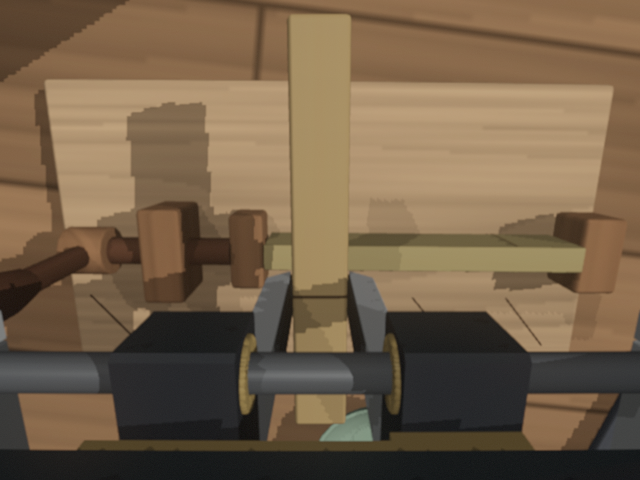

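View pics/s11.png

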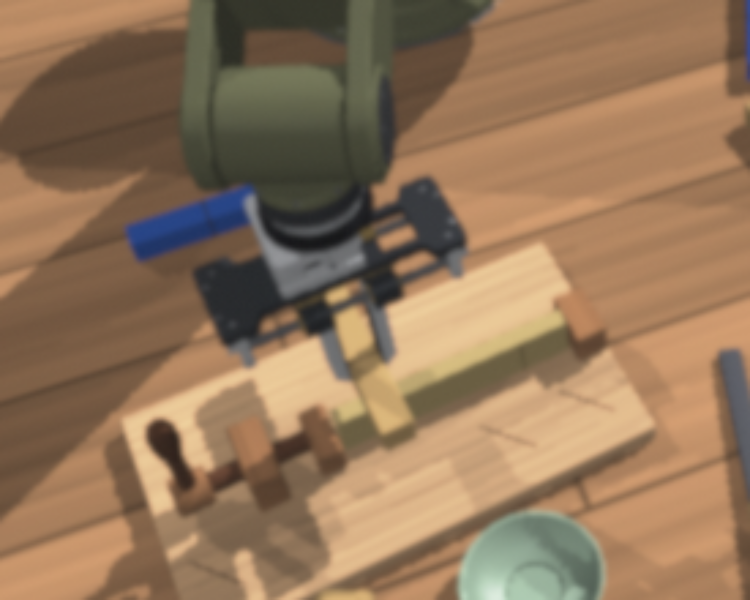

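carry_out(series=[{"delta_pos":[0,0,-15],"turn":[0,0,0],"hand":0.2},{"delta_pos":[0,0,-27],"turn":[0,0,0],"hand":0.2},{"delta_pos":[0,0,-32],"turn":[0,0,0],"hand":0.2},{"delta_pos":[0,0,-34],"turn":[0,0,0],"hand":0.2},{"delta_pos":[0,0,-35],"turn":[0,0,0],"hand":0.2},{"delta_pos":[0,0,-35],"turn":[0,0,0],"hand":0.2}])

```text
clock: 23.48
eef_pos: [567.3, -166.5, 45.7]
eef_rot: [-3.141, 0.0, -3.026]
wrist_force: [0.1, -0.1, -2.6]
finger_gap: 25.3
```

```bash
python3 - <<'E'
from h import *
ft(6)
im=camera("scene")[:,:,::-1]; cv2.imwrite("pics/s12.png",cv2.resize(im[260:370,100:237],(750,600),interpolation=cv2.INTER_CUBIC))
E
```

```text
t 23.725 pos [ 567.3 -166.5   45.6] rot [-3.141  0.    -3.026] gap 25.6
F [ 0.145  0.02  -2.511] M [0.0293 0.0027 0.0103] sdF [0.285 0.55  0.478] sdM [0.0103 0.0235 0.0271]
```

View pics/s12.png

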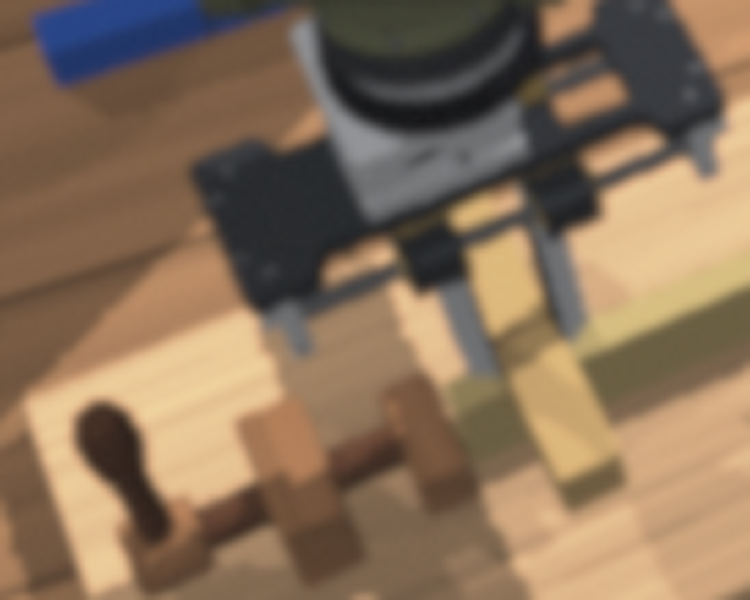

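carry_out(series=[{"delta_pos":[0,0,-0.5],"turn":[0,0,0],"hand":0.2},{"delta_pos":[0,0,-1],"turn":[0,0,0],"hand":0.2},{"delta_pos":[0,0,-1],"turn":[0,0,0],"hand":0.2}])

```text
clock: 24.2
eef_pos: [567.5, -166.4, 45.4]
eef_rot: [-3.141, 0.001, -3.026]
wrist_force: [-4.4, 1.2, 8.1]
finger_gap: 25.5
```

```bash
python3 -c "
from h import *
ft(6)"
```

```text
t 24.45 pos [ 567.4 -166.5   45.4] rot [-3.141e+00  1.000e-03 -3.026e+00] gap 25.2
F [-3.844  1.434  8.133] M [ 0.3927  0.8306 -0.0135] sdF [0.746 0.438 0.325] sdM [0.0322 0.0259 0.0167]
```

carry_out(series=[{"delta_pos":[0,0,0.5],"turn":[0,0,0],"hand":0.2},{"delta_pos":[0,0,0.5],"turn":[0,0,0],"hand":0.2},{"delta_pos":[0,0,0.5],"turn":[0,0,0],"hand":0.3},{"delta_pos":[0,0,0.5],"turn":[0,0,0],"hand":0.33},{"delta_pos":[0,0,0.5],"turn":[0,0,0],"hand":0.36}])

```text
clock: 25.12
eef_pos: [567.2, -166.4, 44.8]
eef_rot: [3.142, -0.0, -3.026]
wrist_force: [-0.4, 0.2, -0.0]
finger_gap: 33.4
```

```bash
python3 - <<'E'
from h import *
ft(6)
cv2.imwrite("pics/w13.png",camera("wrist")[:,:,::-1])
im=camera("scene")[:,:,::-1]; cv2.imwrite("pics/s13.png",cv2.resize(im[260:370,100:237],(750,600),interpolation=cv2.INTER_CUBIC))
E
```

```text
t 25.375 pos [ 567.2 -166.4   44.9] rot [-3.142  0.    -3.026] gap 33.5
F [-0.191 -0.206  0.117] M [0.0314 0.0195 0.0314] sdF [0.331 0.4   0.39 ] sdM [0.027  0.029  0.0235]
```

View pics/w13.png

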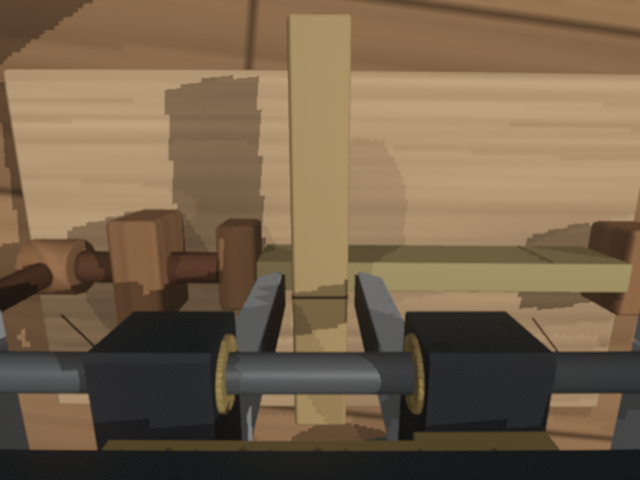

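View pics/s13.png

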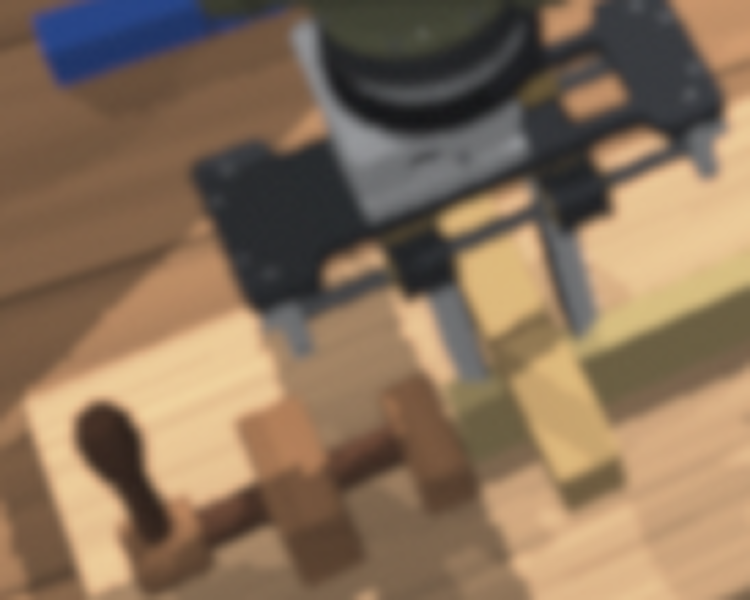

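carry_out(series=[{"delta_pos":[0,0,0],"turn":[0,0,0],"hand":0.45},{"delta_pos":[0,0,10],"turn":[0,0,0],"hand":0.45},{"delta_pos":[0,0,40],"turn":[0,0,0],"hand":0.45},{"delta_pos":[0,0,90],"turn":[0,0,0],"hand":0.6},{"delta_pos":[-5,20,145],"turn":[0,0,0],"hand":0.6},{"delta_pos":[-15,70,180],"turn":[0,0,0],"hand":0.6},{"delta_pos":[-25,120,210],"turn":[0,0,0],"hand":0.6},{"delta_pos":[-35,175,240],"turn":[0,0,0],"hand":0.6}])

```text
clock: 26.52
eef_pos: [531.7, 9.1, 286.4]
eef_rot: [-3.141, 0.001, -3.027]
wrist_force: [0.4, 0.2, 0.9]
finger_gap: 56.5
```

carry_out(series=[{"delta_pos":[-10,55,0],"turn":[0,0,0],"hand":0.6},{"delta_pos":[-20,110,0],"turn":[0,0,0],"hand":0.6},{"delta_pos":[-30,165,0],"turn":[0,0,0],"hand":0.6},{"delta_pos":[-45,220,0],"turn":[0,0,0],"hand":0.6},{"delta_pos":[-60,265,0],"turn":[0,0,0],"hand":0.6},{"delta_pos":[-65,274,0],"turn":[0,0,0],"hand":0.6},{"delta_pos":[-65,274,0],"turn":[0,0,0],"hand":0.6}])

```text
clock: 27.4
eef_pos: [467.3, 281.6, 285.0]
eef_rot: [3.142, 0.0, -3.026]
wrist_force: [-0.0, 0.4, 0.4]
finger_gap: 56.9
```

```bash
python3 - <<'E'
from h import *
s=read_state();print(s['clock'],s['eef_pos'],s['eef_rot'],s['joints'])
cal=get_calibration("wrist")
im=camera("wrist")[:,:,::-1].copy()
cv2.imwrite("pics/w14.png",im)
for c in cases(im,cal): print(c)
im=camera("scene")[:,:,::-1]; cv2.imwrite("pics/s14.png",cv2.resize(im[260:370,100:237],(750,600),interpolation=cv2.INTER_CUBIC))
E
```

```text
27.4 [467.28034681 281.64505556 284.95979705] [ 3.14158699e+00  4.93096633e-04 -3.02555771e+00] [ 4.75386481e-01  2.31552530e-01  1.35329548e+00 -1.68121009e-04
  1.55628105e+00 -1.21144239e+00]
(721.8, 99.3, -0.036, 123.7, 37.6)
(560.4, -67.3, -1.455, 98.6, 26.0)
(471.5, 394.9, 0.137, 186.6, 25.1)
(462.8, 281.3, 0.137, 216.7, 25.0)
```

View pics/w14.png

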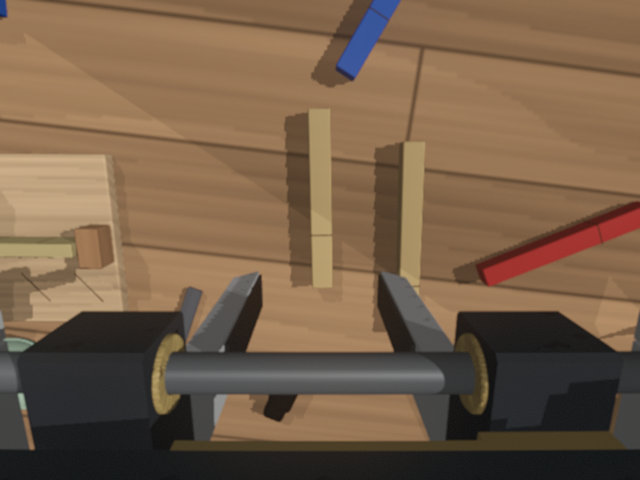

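View pics/s14.png

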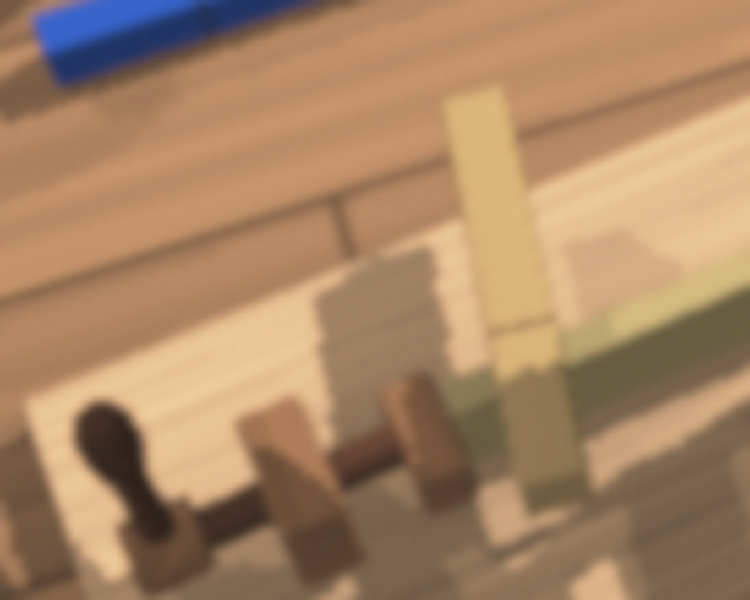

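carry_out(series=[{"delta_pos":[-4,0,-60],"turn":[0,0,0.02],"hand":0.6},{"delta_pos":[-4,0,-120],"turn":[0,0,0.02],"hand":0.6},{"delta_pos":[-4,0,-180],"turn":[0,0,0.02],"hand":0.6},{"delta_pos":[-4,0,-240],"turn":[0,0,0.02],"hand":0.6},{"delta_pos":[-4,0,-275],"turn":[0,0,0.02],"hand":0.6},{"delta_pos":[-4,0,-290],"turn":[0,0,0.02],"hand":0.55},{"delta_pos":[-4,0,-299.5],"turn":[0,0,0.02],"hand":0.45},{"delta_pos":[-4,0,-299.5],"turn":[0,0,0.02],"hand":0.4}])

```text
clock: 28.5
eef_pos: [463.9, 281.7, -14.4]
eef_rot: [3.141, 0.001, -3.007]
wrist_force: [0.0, 0.3, 0.1]
finger_gap: 38.2
```

carry_out(series=[{"delta_pos":[0,0,0],"turn":[0,0,0],"hand":0.3},{"delta_pos":[0,0,0],"turn":[0,0,0],"hand":0.2},{"delta_pos":[0,0,0],"turn":[0,0,0],"hand":0.2},{"delta_pos":[0,0,0],"turn":[0,0,0],"hand":0.2},{"delta_pos":[0,0,8],"turn":[0,0,0],"hand":0.2},{"delta_pos":[0,0,16],"turn":[0,0,0],"hand":0.2},{"delta_pos":[0,0,25],"turn":[0,0,0],"hand":0.2},{"delta_pos":[0,0,25],"turn":[0,0,0],"hand":0.2}])

```text
clock: 29.5
eef_pos: [463.8, 282.0, 10.9]
eef_rot: [3.141, 0.001, -3.006]
wrist_force: [-0.0, -0.4, -2.8]
finger_gap: 25.3
```

```bash
python3 -c "
from h import *
F,M=ft(30); print((M[1]+.003)/-F[2]*1000)
cv2.imwrite('pics/w15.png',camera('wrist')[:,:,::-1])"
```

```text
t 30.95 pos [463.4 281.7  10. ] rot [-3.142 -0.    -3.006] gap 25.5
F [-0.053 -0.013 -2.496] M [ 0.036  -0.0449 -0.0086] sdF [0.552 0.387 0.432] sdM [0.0322 0.0255 0.0344]
-16.782309418573934
```

View pics/w15.png

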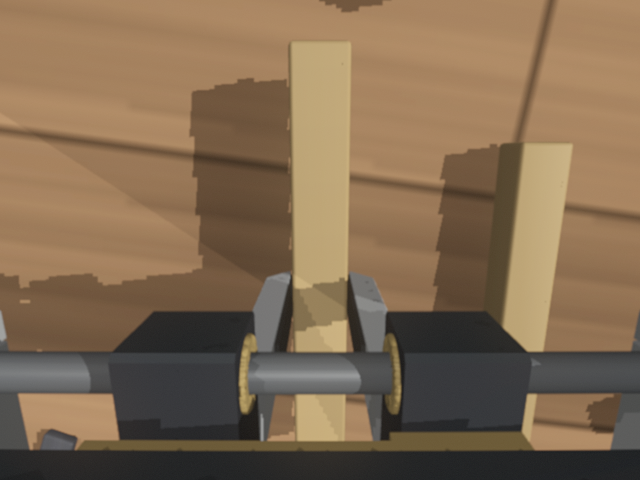

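carry_out(series=[{"delta_pos":[0,0,-12],"turn":[0,0,0],"hand":0.2},{"delta_pos":[0,0,-25],"turn":[0,0,0],"hand":0.2},{"delta_pos":[0,0,-25],"turn":[0,0,0],"hand":0.2},{"delta_pos":[0,0,-25],"turn":[0,0,0],"hand":0.4},{"delta_pos":[0,0,-25],"turn":[0,0,0],"hand":0.4},{"delta_pos":[-8,-1,-25],"turn":[0,0,0],"hand":0.4},{"delta_pos":[-17,-2.3,-25],"turn":[0,0,0],"hand":0.4},{"delta_pos":[-17,-2.3,-25],"turn":[0,0,0],"hand":0.3}])

```text
clock: 32.05
eef_pos: [445.7, 279.4, -14.9]
eef_rot: [-3.142, -0.0, -3.006]
wrist_force: [-1.0, -0.3, 1.1]
finger_gap: 30.8
```

carry_out(series=[{"delta_pos":[0,0,0],"turn":[0,0,0],"hand":0.2},{"delta_pos":[0,0,0],"turn":[0,0,0],"hand":0.2},{"delta_pos":[0,0,0],"turn":[0,0,0],"hand":0.2},{"delta_pos":[0,0,0],"turn":[0,0,0],"hand":0.2},{"delta_pos":[0,0,10],"turn":[0,0,0],"hand":0.2},{"delta_pos":[0,0,20],"turn":[0,0,0],"hand":0.2},{"delta_pos":[0,0,30],"turn":[0,0,0],"hand":0.2},{"delta_pos":[0,0,30],"turn":[0,0,0],"hand":0.2}])

```text
clock: 33.05
eef_pos: [446.9, 279.7, 16.0]
eef_rot: [3.141, 0.002, -3.006]
wrist_force: [-0.6, 0.1, -2.2]
finger_gap: 25.6
```

```bash
python3 -c "
from h import *
F,M=ft(40); print((M[1]+.003)/-F[2]*1000)
cv2.imwrite('pics/w16.png',camera('wrist')[:,:,::-1])"
```

```text
t 35.0 pos [446.4 279.5  15. ] rot [ 3.142  0.    -3.006] gap 25.8
F [ 0.094 -0.023 -2.537] M [ 0.0291 -0.0007 -0.0063] sdF [0.548 0.442 0.514] sdM [0.0277 0.0244 0.0303]
0.9067466022463577
```

View pics/w16.png

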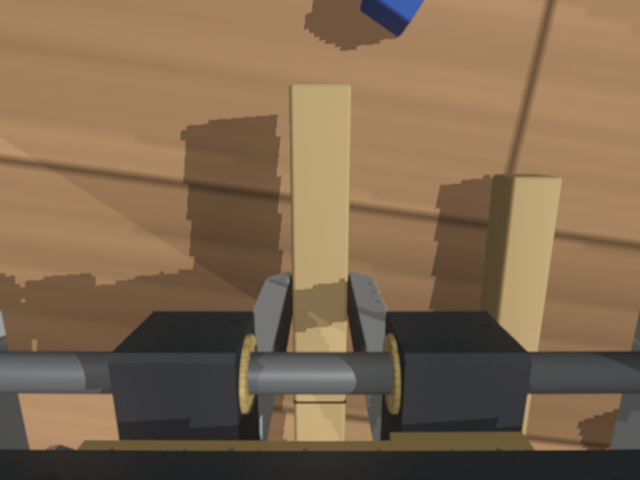

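carry_out(series=[{"delta_pos":[0,0,40],"turn":[0,0,0],"hand":0.2},{"delta_pos":[10,-25,65],"turn":[0,0,-0.01],"hand":0.2},{"delta_pos":[26,-80,65],"turn":[0,0,-0.02],"hand":0.2},{"delta_pos":[43,-137,65],"turn":[0,0,-0.02],"hand":0.2},{"delta_pos":[60,-195,65],"turn":[0,0,-0.02],"hand":0.2},{"delta_pos":[77,-252,65],"turn":[0,0,-0.02],"hand":0.2},{"delta_pos":[95,-310,65],"turn":[0,0,-0.02],"hand":0.2},{"delta_pos":[108,-360,65],"turn":[0,0,-0.02],"hand":0.2}])

```text
clock: 36.1
eef_pos: [554.7, -82.8, 80.0]
eef_rot: [-3.141, 0.0, -3.027]
wrist_force: [0.7, 1.1, -1.7]
finger_gap: 25.6
```

carry_out(series=[{"delta_pos":[5,-20.5,0],"turn":[0,0,0],"hand":0.2},{"delta_pos":[5,-20.5,0],"turn":[0,0,0],"hand":0.2},{"delta_pos":[5,-20.5,0],"turn":[0,0,0],"hand":0.2},{"delta_pos":[5,-20.5,0],"turn":[0,0,0],"hand":0.2}])

```text
clock: 36.6
eef_pos: [559.3, -99.8, 80.1]
eef_rot: [3.141, 0.0, -3.025]
wrist_force: [0.2, 0.9, -2.0]
finger_gap: 25.5
```

```bash
python3 - <<'E'
from h import *
F,M=ft(4)
cv2.imwrite("pics/w17.png",camera("wrist")[:,:,::-1])
im=camera("scene")[:,:,::-1]; cv2.imwrite("pics/s17.png",cv2.resize(im[180:400,60:335],(750,600)))
E
```

```text
t 36.75 pos [ 559.4 -100.4   80.1] rot [-3.142  0.    -3.025] gap 25.3
F [-5.200e-02 -2.000e-03 -2.274e+00] M [ 0.046  -0.0143  0.0191] sdF [0.318 0.499 0.184] sdM [0.0132 0.0173 0.0102]
```

View pics/w17.png

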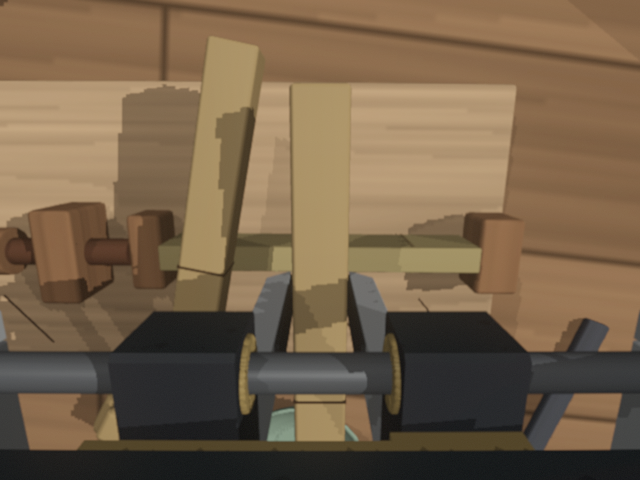

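View pics/s17.png

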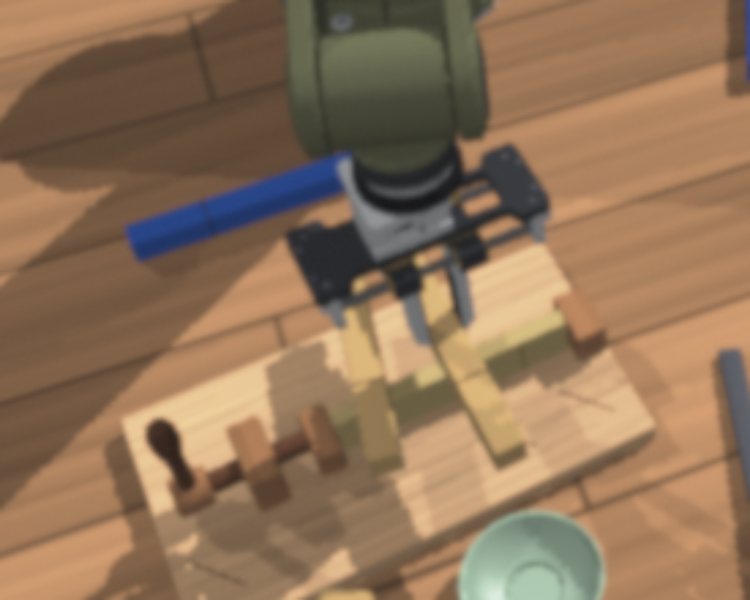

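```bash
python3 - <<'E'
from h import *
cal=get_calibration("wrist")
P=onz("wrist",[(208,37),(260,45),(178,266),(227,274),(290,85),(351,85)],86,cal)[:,:2]
R=np.array([[.9932,.1167],[-.1167,.9932]])
Q=(P-[559.5,-101])@R.T
print(Q.round(1)); d=(Q[2]+Q[3])/2-(Q[0]+Q[1])/2; print(np.linalg.norm(d),'yaw rel rail',np.arctan2(d[1],d[0]))
im=cv2.imread('pics/w17.png')[0:330,130:290]; cv2.imwrite('pics/w17z.png',cv2.resize(im,None,fx=1.8,fy=1.8,interpolation=cv2.INTER_CUBIC))
E
```

```text
[[-120.4  -54.9]
 [-116.7  -29.7]
 [  -4.2  -79.3]
 [   0.5  -52.3]
 [ -98.3  -15.4]
 [ -98.3   15.1]]
119.05372130500587 yaw rel rail -0.19881731385746992
```

View pics/w17z.png

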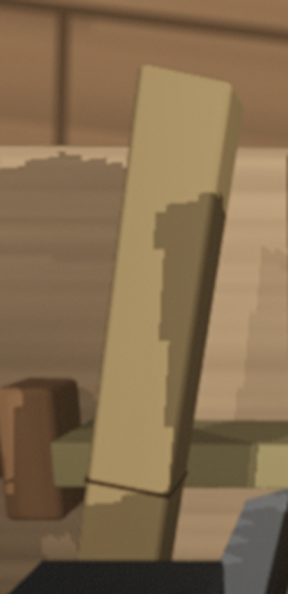

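carry_out(series=[{"delta_pos":[0,0,-15],"turn":[0,0,0],"hand":0.2},{"delta_pos":[0,0,-27],"turn":[0,0,0],"hand":0.2},{"delta_pos":[0,0,-32],"turn":[0,0,0],"hand":0.2},{"delta_pos":[0,0,-34.4],"turn":[0,0,0],"hand":0.2},{"delta_pos":[0,0,-34.8],"turn":[0,0,0],"hand":0.2},{"delta_pos":[0,0,-35.2],"turn":[0,0,0],"hand":0.2},{"delta_pos":[0,0,-35.2],"turn":[0,0,0],"hand":0.2}])

```text
clock: 37.78
eef_pos: [559.6, -101.1, 45.2]
eef_rot: [-3.141, 0.001, -3.026]
wrist_force: [-0.4, -0.1, 1.8]
finger_gap: 25.6
```

```bash
python3 -c "
from h import *
ft(6)"
```

```text
t 38.025 pos [ 559.6 -101.1   45.2] rot [-3.141e+00  1.000e-03 -3.026e+00] gap 25.5
F [-0.783  0.225  2.904] M [0.0794 0.1831 0.0096] sdF [0.429 0.325 0.996] sdM [0.019  0.0382 0.0275]
```

Light contact; release.

carry_out(series=[{"delta_pos":[0,0,0.3],"turn":[0,0,0],"hand":0.3},{"delta_pos":[0,0,0.3],"turn":[0,0,0],"hand":0.33},{"delta_pos":[0,0,0.3],"turn":[0,0,0],"hand":0.36},{"delta_pos":[0,0,0.3],"turn":[0,0,0],"hand":0.4}])

```text
clock: 38.58
eef_pos: [559.4, -101.0, 45.0]
eef_rot: [3.142, -0.0, -3.026]
wrist_force: [-0.3, -0.4, 0.6]
finger_gap: 37.1
```

```bash
python3 - <<'E'
from h import *
F,M=ft(4)
cv2.imwrite("pics/w18.png",camera("wrist")[:,:,::-1])
im=camera("scene")[:,:,::-1]; cv2.imwrite("pics/s18.png",cv2.resize(im[180:400,60:335],(750,600)))
E
```

```text
t 38.725 pos [ 559.4 -101.    45.1] rot [ 3.142 -0.    -3.026] gap 37.9
F [-0.137  0.057 -0.236] M [ 0.0207 -0.0052 -0.0067] sdF [0.564 0.464 0.521] sdM [0.0221 0.0183 0.0187]
```

View pics/w18.png

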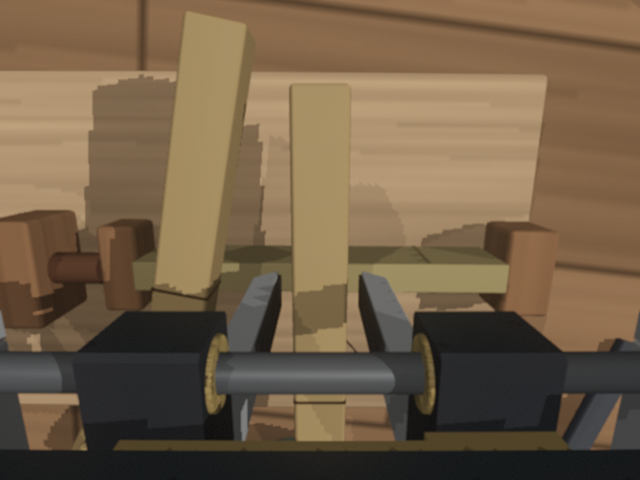

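View pics/s18.png

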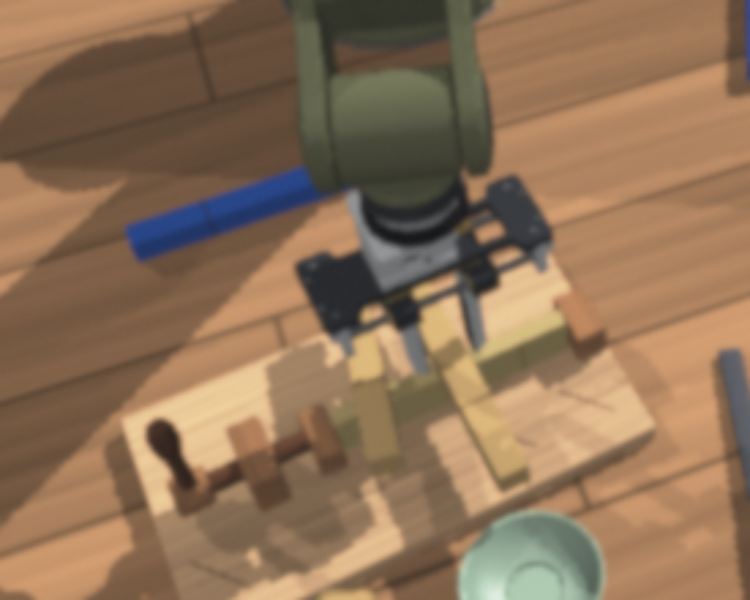

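carry_out(series=[{"delta_pos":[0,0,10],"turn":[0,0,0],"hand":0.4},{"delta_pos":[0,0,25],"turn":[0,0,0],"hand":0.4},{"delta_pos":[0,0,60],"turn":[0,0,0],"hand":0.4},{"delta_pos":[0,0,60],"turn":[0,0,0],"hand":0.4}])

```text
clock: 39.38
eef_pos: [560.9, -101.4, 108.7]
eef_rot: [-3.14, 0.005, -3.026]
wrist_force: [0.0, -0.3, -0.2]
finger_gap: 37.6
```

```bash
python3 - <<'E'
from h import *
cv2.imwrite("pics/w19.png",camera("wrist")[:,:,::-1])
E
```

```text
(no output)
```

View pics/w19.png

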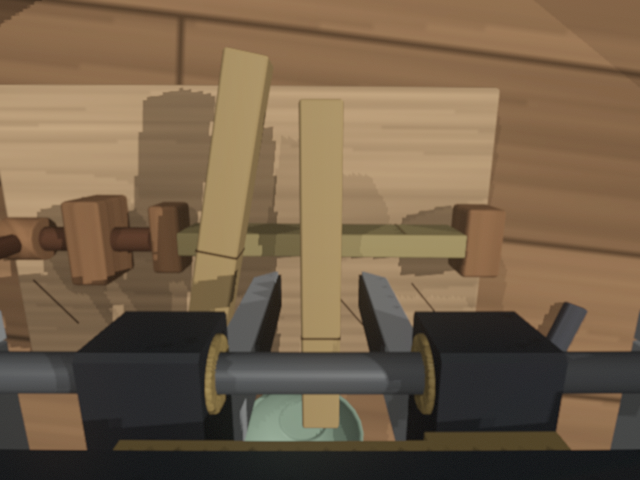

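carry_out(series=[{"delta_pos":[0,10,60],"turn":[0,0,0],"hand":0.5},{"delta_pos":[-10,60,95],"turn":[0,0,0],"hand":0.6},{"delta_pos":[-20,115,125],"turn":[0,0,0],"hand":0.6},{"delta_pos":[-30,170,150],"turn":[0,0,0],"hand":0.6},{"delta_pos":[-45,228,170],"turn":[0,0,0],"hand":0.6},{"delta_pos":[-55,288,185],"turn":[0,0,0],"hand":0.6},{"delta_pos":[-65,348,190],"turn":[0,0,0],"hand":0.6},{"delta_pos":[-70,405,190],"turn":[0,0,0],"hand":0.6}])

```text
clock: 40.42
eef_pos: [488.6, 306.0, 295.3]
eef_rot: [3.142, 0.0, -3.026]
wrist_force: [1.5, -0.3, 0.1]
finger_gap: 56.5
```

carry_out(series=[{"delta_pos":[-5,50,0],"turn":[0,0,0.02],"hand":0.6},{"delta_pos":[-10,95,0],"turn":[0,0,0.02],"hand":0.6},{"delta_pos":[-10,95,0],"turn":[0,0,0.02],"hand":0.6},{"delta_pos":[-10,95,0],"turn":[0,0,0.02],"hand":0.6}])

```text
clock: 40.92
eef_pos: [479.4, 398.5, 294.6]
eef_rot: [-3.141, -0.001, -3.006]
wrist_force: [0.2, -0.4, -0.0]
finger_gap: 56.3
```

```bash
python3 - <<'E'
from h import *
s=read_state();print(s['clock'],s['eef_pos'],s['eef_rot'],s['joints'])
cal=get_calibration("wrist")
im=camera("wrist")[:,:,::-1].copy()
cv2.imwrite("pics/w20.png",im)
for c in cases(im,cal): print(c)
im=camera("scene")[:,:,::-1]; cv2.imwrite("pics/s20.png",cv2.resize(im[240:400,60:260],(750,600),interpolation=cv2.INTER_CUBIC))
E
```

```text
40.925 [479.38749782 398.45880142 294.59133983] [-3.14097730e+00 -7.96099405e-04 -3.00639864e+00] [ 6.34797445e-01  4.21056515e-01  1.08491027e+00 -1.59095674e-04
  1.63661947e+00 -1.07120352e+00]
(741.8, 216.2, -0.128, 125.1, 35.1)
(501.8, 399.1, 0.14, 247.6, 24.1)
```

View pics/w20.png

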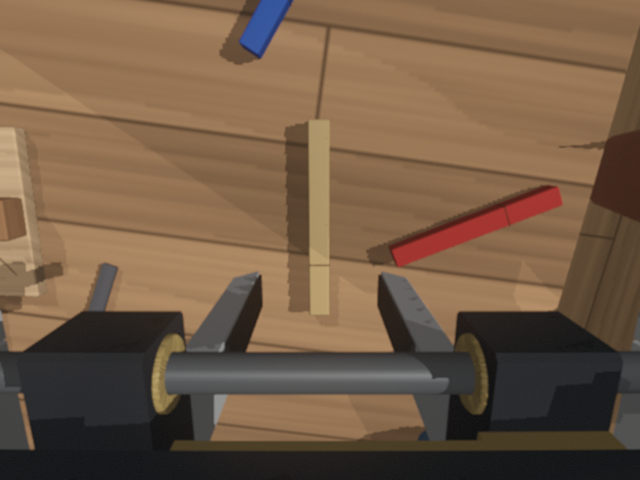

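View pics/s20.png

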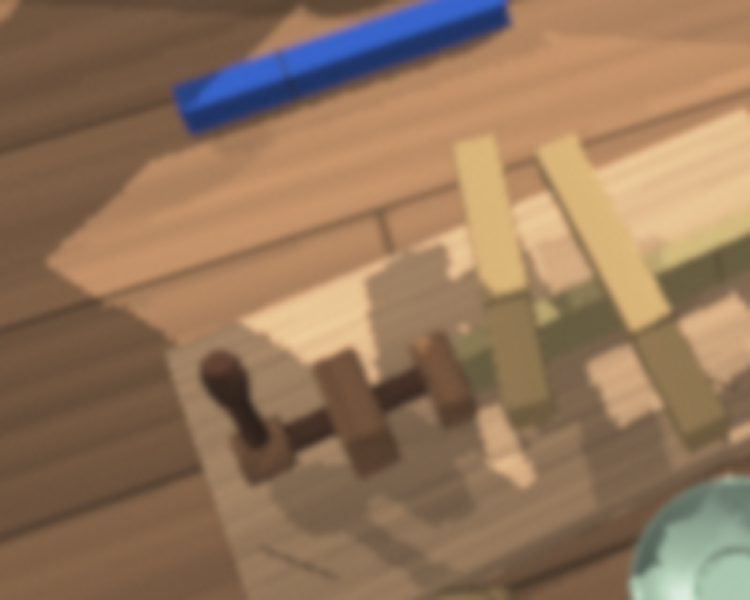

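carry_out(series=[{"delta_pos":[22,0.5,-60],"turn":[0,0,0],"hand":0.6},{"delta_pos":[22,0.5,-120],"turn":[0,0,0],"hand":0.6},{"delta_pos":[22,0.5,-180],"turn":[0,0,0],"hand":0.6},{"delta_pos":[22,0.5,-240],"turn":[0,0,0],"hand":0.6},{"delta_pos":[22,0.5,-280],"turn":[0,0,0],"hand":0.55},{"delta_pos":[22,0.5,-300],"turn":[0,0,0],"hand":0.5},{"delta_pos":[22,0.5,-309],"turn":[0,0,0],"hand":0.45},{"delta_pos":[22,0.5,-309],"turn":[0,0,0],"hand":0.4}])

```text
clock: 42.02
eef_pos: [501.9, 399.6, -13.0]
eef_rot: [3.141, 0.001, -3.007]
wrist_force: [-0.2, -0.1, 0.9]
finger_gap: 38.3
```

carry_out(series=[{"delta_pos":[0,0,0],"turn":[0,0,0],"hand":0.3},{"delta_pos":[0,0,0],"turn":[0,0,0],"hand":0.2},{"delta_pos":[0,0,0],"turn":[0,0,0],"hand":0.2},{"delta_pos":[0,0,0],"turn":[0,0,0],"hand":0.2},{"delta_pos":[0,0,8],"turn":[0,0,0],"hand":0.2},{"delta_pos":[0,0,16],"turn":[0,0,0],"hand":0.2},{"delta_pos":[0,0,25],"turn":[0,0,0],"hand":0.2},{"delta_pos":[0,0,25],"turn":[0,0,0],"hand":0.2}])

```text
clock: 43.02
eef_pos: [501.7, 399.7, 12.1]
eef_rot: [3.141, 0.001, -3.006]
wrist_force: [-0.4, 0.2, -2.6]
finger_gap: 25.7
```

```bash
python3 -c "
from h import *
F,M=ft(30); print((M[1]+.003)/-F[2]*1000)
cv2.imwrite('pics/w21.png',camera('wrist')[:,:,::-1])"
```

```text
t 44.475 pos [501.4 399.5  11.1] rot [ 3.142  0.    -3.006] gap 25.3
F [ 0.022  0.036 -2.38 ] M [0.0371 0.0408 0.0074] sdF [0.524 0.54  0.528] sdM [0.0245 0.0288 0.0317]
18.424233281150812
```

View pics/w21.png

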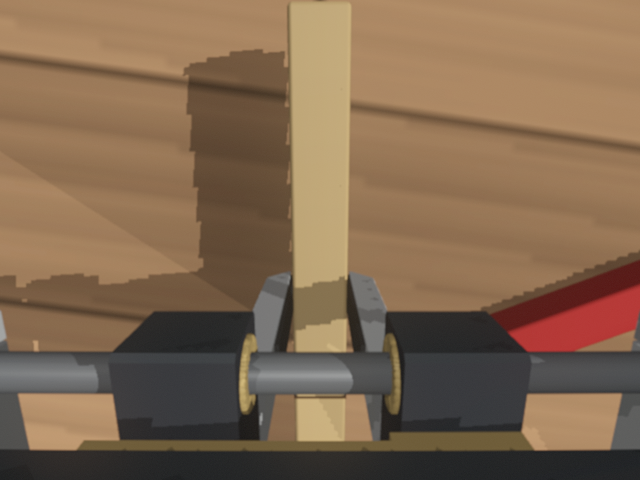

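carry_out(series=[{"delta_pos":[0,0,-12],"turn":[0,0,0],"hand":0.2},{"delta_pos":[0,0,-25],"turn":[0,0,0],"hand":0.2},{"delta_pos":[0,0,-25],"turn":[0,0,0],"hand":0.2},{"delta_pos":[0,0,-25],"turn":[0,0,0],"hand":0.4},{"delta_pos":[0,0,-26],"turn":[0,0,0],"hand":0.4},{"delta_pos":[9,1,-26],"turn":[0,0,0],"hand":0.4},{"delta_pos":[18,2.4,-26],"turn":[0,0,0],"hand":0.4},{"delta_pos":[18,2.4,-26],"turn":[0,0,0],"hand":0.3}])

```text
clock: 45.58
eef_pos: [520.2, 401.8, -15.0]
eef_rot: [3.141, 0.0, -3.007]
wrist_force: [0.0, -0.5, -1.1]
finger_gap: 30.7
```

carry_out(series=[{"delta_pos":[0,0,0],"turn":[0,0,0],"hand":0.2},{"delta_pos":[0,0,0],"turn":[0,0,0],"hand":0.2},{"delta_pos":[0,0,0],"turn":[0,0,0],"hand":0.2},{"delta_pos":[0,0,0],"turn":[0,0,0],"hand":0.2},{"delta_pos":[0,0,10],"turn":[0,0,0],"hand":0.2},{"delta_pos":[0,0,20],"turn":[0,0,0],"hand":0.2},{"delta_pos":[0,0,30],"turn":[0,0,0],"hand":0.2},{"delta_pos":[0,0,30],"turn":[0,0,0],"hand":0.2}])

```text
clock: 46.58
eef_pos: [519.9, 402.2, 16.4]
eef_rot: [3.141, 0.002, -3.006]
wrist_force: [0.3, 0.4, -2.5]
finger_gap: 25.2
```

```bash
python3 -c "
from h import *
F,M=ft(40); print((M[1]+.003)/-F[2]*1000)
cv2.imwrite('pics/w22.png',camera('wrist')[:,:,::-1])"
```

```text
t 48.525 pos [519.4 401.8  15.1] rot [-3.142  0.    -3.006] gap 25.5
F [ 0.046  0.    -2.189] M [0.0262 0.0123 0.0036] sdF [0.523 0.583 0.527] sdM [0.0328 0.0286 0.0279]
6.973860882795703
```

View pics/w22.png

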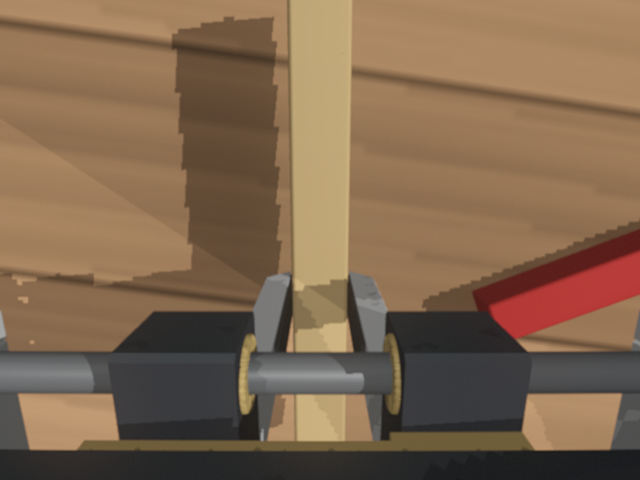

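```bash
python3 -c "
from h import *
F,M=ft(80); print((M[1]+.003)/2.35*1000)"
```

```text
t 52.575 pos [519.4 401.8  15.1] rot [-3.142  0.    -3.006] gap 25.3
F [-0.006  0.022 -2.252] M [0.0286 0.0027 0.0048] sdF [0.468 0.519 0.505] sdM [0.0286 0.0299 0.038 ]
2.4148963058382638
```

carry_out(series=[{"delta_pos":[0,0,40],"turn":[0,0,0],"hand":0.2},{"delta_pos":[0,-25,65],"turn":[0,0,-0.01],"hand":0.2},{"delta_pos":[3,-80,65],"turn":[0,0,-0.02],"hand":0.2},{"delta_pos":[8,-137,65],"turn":[0,0,-0.02],"hand":0.2},{"delta_pos":[12,-195,65],"turn":[0,0,-0.02],"hand":0.2},{"delta_pos":[16,-252,65],"turn":[0,0,-0.02],"hand":0.2},{"delta_pos":[20,-310,65],"turn":[0,0,-0.02],"hand":0.2},{"delta_pos":[25,-365,65],"turn":[0,0,-0.02],"hand":0.2}])

```text
clock: 53.62
eef_pos: [544.3, 34.9, 80.4]
eef_rot: [-3.141, 0.001, -3.026]
wrist_force: [1.8, -0.4, -2.5]
finger_gap: 25.7
```

carry_out(series=[{"delta_pos":[2,-35,0],"turn":[0,0,0],"hand":0.2},{"delta_pos":[4.5,-65,0],"turn":[0,0,0],"hand":0.2},{"delta_pos":[4.5,-73,0],"turn":[0,0,0],"hand":0.2},{"delta_pos":[4.5,-73,0],"turn":[0,0,0],"hand":0.2},{"delta_pos":[4.5,-73,0],"turn":[0,0,0],"hand":0.2}])

```text
clock: 54.25
eef_pos: [548.9, -35.2, 80.1]
eef_rot: [3.141, -0.0, -3.025]
wrist_force: [-0.4, 0.2, -2.3]
finger_gap: 25.6
```

```bash
python3 - <<'E'
from h import *
F,M=ft(4)
cv2.imwrite("pics/w23.png",camera("wrist")[:,:,::-1])
im=camera("scene")[:,:,::-1]; cv2.imwrite("pics/s23.png",cv2.resize(im[180:400,60:335],(750,600)))
E
```

```text
t 54.4 pos [548.9 -35.4  80.1] rot [ 3.142 -0.    -3.025] gap 25.5
F [-0.067 -0.292 -2.629] M [0.0155 0.0242 0.0011] sdF [0.322 0.447 0.413] sdM [0.0291 0.0386 0.0457]
```

View pics/w23.png

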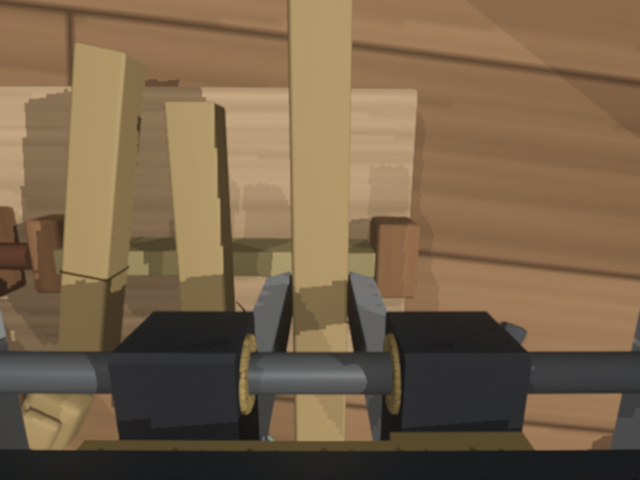

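View pics/s23.png

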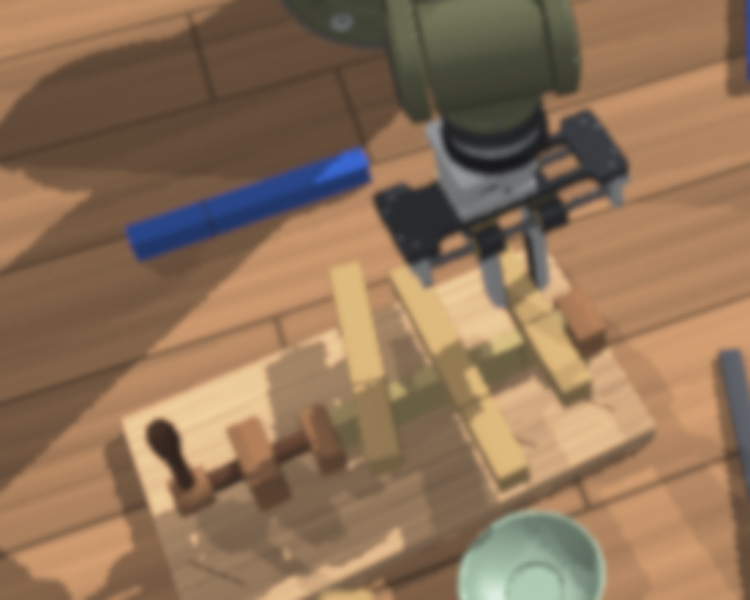

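carry_out(series=[{"delta_pos":[0,0,-15],"turn":[0,0,0],"hand":0.2},{"delta_pos":[0,0,-27],"turn":[0,0,0],"hand":0.2},{"delta_pos":[0,0,-32],"turn":[0,0,0],"hand":0.2},{"delta_pos":[0,0,-34.4],"turn":[0,0,0],"hand":0.2},{"delta_pos":[0,0,-34.8],"turn":[0,0,0],"hand":0.2},{"delta_pos":[0,0,-35.2],"turn":[0,0,0],"hand":0.2},{"delta_pos":[0,0,-35.2],"turn":[0,0,0],"hand":0.2}])

```text
clock: 55.42
eef_pos: [549.0, -36.2, 45.1]
eef_rot: [-3.141, 0.0, -3.026]
wrist_force: [-0.4, -0.4, -2.0]
finger_gap: 25.2
```

```bash
python3 -c "
from h import *
ft(6)
cv2.imwrite('pics/w24a.png',camera('wrist')[:,:,::-1])"
```

```text
t 55.675 pos [548.9 -36.1  45. ] rot [ 3.142  0.    -3.026] gap 25.0
F [-0.396 -0.157 -2.087] M [0.0287 0.0041 0.0145] sdF [0.283 0.242 0.755] sdM [0.011  0.0367 0.0209]
```

Barely touching; a touch lower.

carry_out(series=[{"delta_pos":[0,0,-0.5],"turn":[0,0,0],"hand":0.2},{"delta_pos":[0,0,-0.7],"turn":[0,0,0],"hand":0.2}])

```text
clock: 56.02
eef_pos: [549.0, -36.1, 44.8]
eef_rot: [-3.141, 0.0, -3.026]
wrist_force: [-3.9, 0.5, 7.8]
finger_gap: 25.6
```

```bash
python3 -c "
from h import *
ft(6)"
```

```text
t 56.275 pos [549.  -36.2  44.8] rot [-3.141  0.    -3.026] gap 25.4
F [-3.803  0.502  6.17 ] M [ 0.1249  0.7523 -0.0106] sdF [0.549 0.609 0.769] sdM [0.0222 0.0354 0.0295]
```

carry_out(series=[{"delta_pos":[0,0,0.5],"turn":[0,0,0],"hand":0.2},{"delta_pos":[0,0,0.5],"turn":[0,0,0],"hand":0.3},{"delta_pos":[0,0,0.5],"turn":[0,0,0],"hand":0.33},{"delta_pos":[0,0,0.5],"turn":[0,0,0],"hand":0.36},{"delta_pos":[0,0,0.5],"turn":[0,0,0],"hand":0.4}])

```text
clock: 56.95
eef_pos: [548.9, -36.2, 44.7]
eef_rot: [-3.142, 0.0, -3.026]
wrist_force: [0.4, -0.4, -0.9]
finger_gap: 37.2
```

```bash
python3 - <<'E'
from h import *
F,M=ft(4)
cv2.imwrite("pics/w24.png",camera("wrist")[:,:,::-1])
im=camera("scene")[:,:,::-1]; cv2.imwrite("pics/s24.png",cv2.resize(im[180:400,60:335],(750,600)))
E
```

```text
t 57.1 pos [548.9 -36.1  44.7] rot [ 3.142  0.    -3.026] gap 37.6
F [ 0.127  0.058 -0.123] M [ 0.0388 -0.0189  0.0039] sdF [0.338 0.276 0.455] sdM [0.0126 0.0384 0.0271]
```

View pics/w24.png

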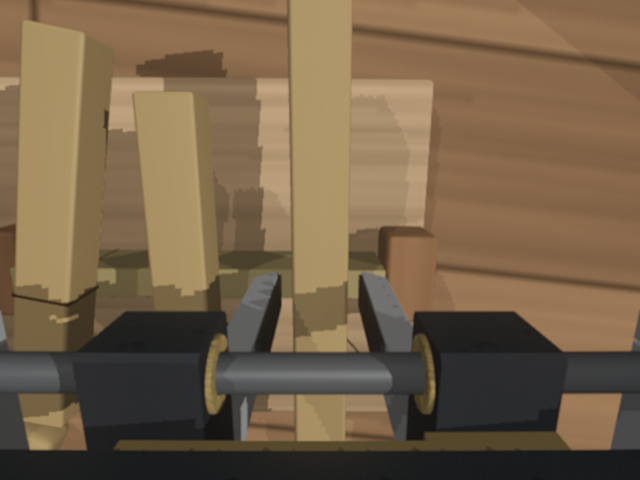

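View pics/s24.png

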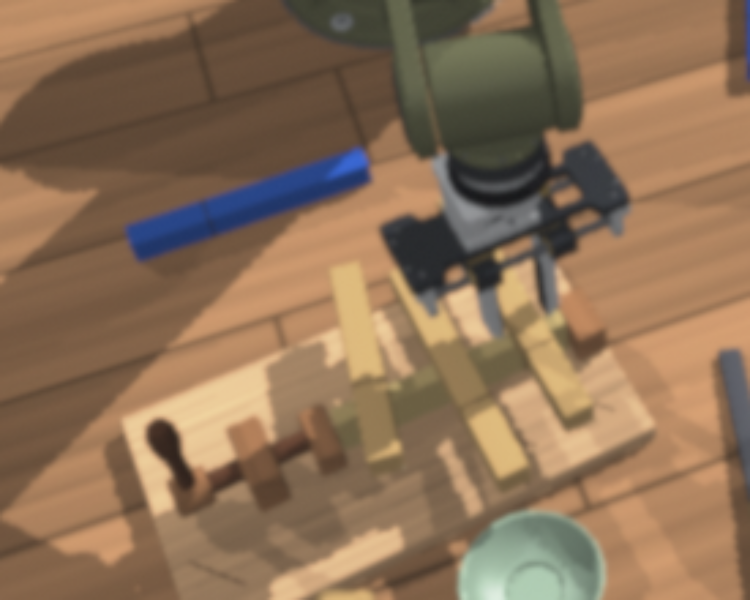

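Released, level (case width in wrist view unchanged). Ascend and back off to a viewing pose.

carry_out(series=[{"delta_pos":[0,0,10],"turn":[0,0,0],"hand":0.4},{"delta_pos":[0,0,25],"turn":[0,0,0],"hand":0.4},{"delta_pos":[0,0,60],"turn":[0,0,0],"hand":0.4},{"delta_pos":[0,0,120],"turn":[0,0,0],"hand":0.4},{"delta_pos":[-10,-15,180],"turn":[0,0,0],"hand":0.4},{"delta_pos":[-30,-40,220],"turn":[0,0,0],"hand":0.4},{"delta_pos":[-60,-55,250],"turn":[0,0,0],"hand":0.4},{"delta_pos":[-90,-65,250],"turn":[0,0,0],"hand":0.4}])

```text
clock: 58.25
eef_pos: [458.4, -101.8, 298.0]
eef_rot: [-3.14, 0.005, -3.027]
wrist_force: [0.2, -0.8, 0.1]
finger_gap: 37.1
```

carry_out(series=[{"delta_pos":[-10,0,0],"turn":[0,0,0],"hand":0.4},{"delta_pos":[-10,0,0],"turn":[0,0,0],"hand":0.4}])

```text
clock: 58.5
eef_pos: [448.9, -100.9, 295.3]
eef_rot: [-3.141, 0.001, -3.027]
wrist_force: [-0.3, -0.4, -0.4]
finger_gap: 37.7
```

```bash
python3 - <<'E'
from h import *
s=read_state();print(s['clock'],s['eef_pos'],s['eef_rot'])
cal=get_calibration("wrist")
im=camera("wrist")[:,:,::-1].copy()
cv2.imwrite("pics/w25.png",im)
for c in cases(im,cal,z=86,show='pics/m25.png'): print(c)
im=camera("scene")[:,:,::-1]; cv2.imwrite("pics/s25.png",cv2.resize(im[230:390,80:280],(750,600),interpolation=cv2.INTER_CUBIC))
E
```

```text
58.5 [ 448.90567074 -100.93983296  295.2879231 ] [-3.14130651e+00  8.66580400e-04 -3.02658599e+00]
(506.0, -164.5, -0.245, 127.1, 36.8)
(511.0, -81.8, 0.074, 205.8, 105.0)
```

View pics/w25.png

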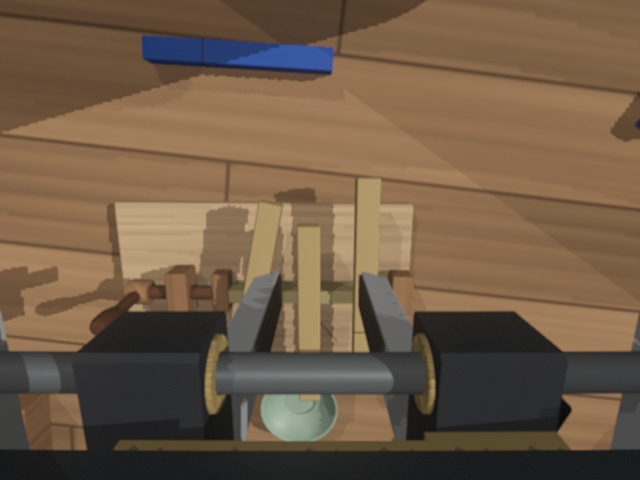

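View pics/s25.png

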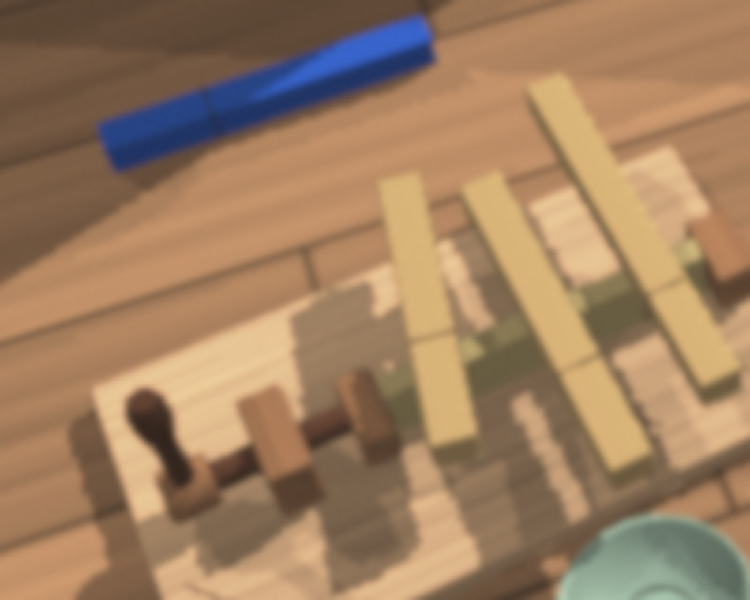

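```bash
python3 - <<'E'
from h import *
g=lambda x,y:(80+x/3.75,230+y/3.75)
im=camera("top")[:,:,::-1]
cv2.imwrite("pics/t25.png",cv2.resize(im[150:290,340:540],(800,560),interpolation=cv2.INTER_CUBIC))
R=np.array([[.9932,.1167],[-.1167,.9932]])
for n,p,s,q in [('short',(400,179),(432,338),(455,440)),('mid',(484,182),(580,362),(633,462)),('long',(548,83),(667,288),(718,382))]:
    P=onz("scene",[g(*p),g(*s),g(*q)],86); Q=(P[:,:2]-[559.5,-101])@R.T; d=Q[2]-Q[0]
    print(n,Q.round(0).tolist(),'len',np.linalg.norm(d).round(),'yaw',np.arctan2(d[1],d[0]).round(3))
E
```

```text
short [[-115.0, -42.0], [0.0, -67.0], [67.0, -80.0]] len 186.0 yaw -0.203
mid [[-88.0, 1.0], [56.0, -0.0], [127.0, -1.0]] len 215.0 yaw -0.011
long [[-141.0, 66.0], [35.0, 64.0], [106.0, 61.0]] len 246.0 yaw -0.019
```

View pics/t25.png

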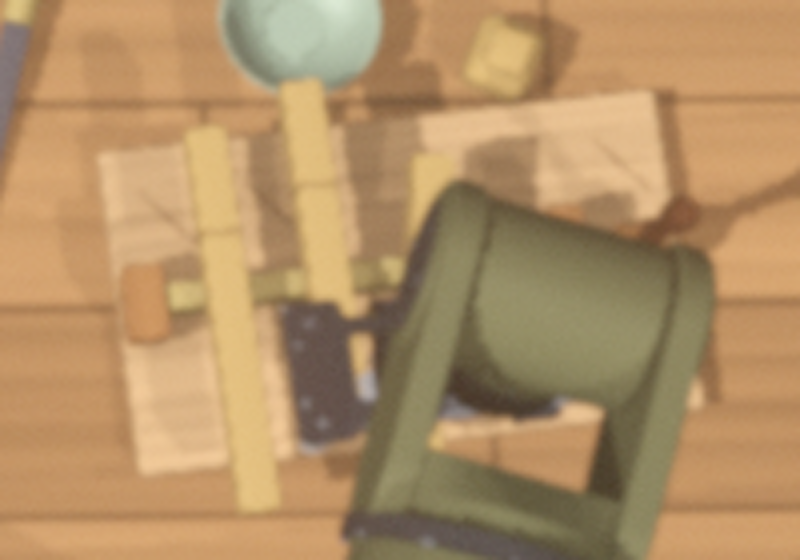

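carry_out(series=[{"delta_pos":[0,0,0],"turn":[0,0,0],"hand":0.4},{"delta_pos":[0,0,0],"turn":[0,0,0],"hand":0.4},{"delta_pos":[0,0,0],"turn":[0,0,0],"hand":0.4},{"delta_pos":[0,0,0],"turn":[0,0,0],"hand":0.4}])

```text
clock: 59.15
eef_pos: [448.9, -101.2, 294.7]
eef_rot: [3.142, -0.0, -3.026]
wrist_force: [0.1, -0.0, 0.2]
finger_gap: 37.3
```

```bash
python3 - <<'E'
from h import *
a=camera("scene"); b=cv2.imread('pics/s25.png')
c=cv2.resize(a[230:390,80:280,::-1],(750,600),interpolation=cv2.INTER_CUBIC)
print('change',np.abs(c.astype(int)-b)[150:480,100:750].mean())
cv2.imwrite("pics/s26.png",c)
print(sign_off())
E
```

```text
change 0.3772836052836053
the job is handed in; nothing more can be done
None
```

The job is handed in after about 59 s. The clamp handle is upright and all three cases balance level across the rail on their own. `sign_off` gave no verdict, so this rests on my own checks.

- **Handle:** my first push passed over the handle without touching it. The fingertips turned out to sit about 26 mm above the reported tool point. I allowed for that, and after the second push the handle stood within about 0.02 rad of upright. It still looked the same in the last scene picture.
- **Finding the balance points:** I used trial lifts and the wrist moment. Taking + as the seam end, the balance points are about 25 mm from the middle for the short case, −17 mm for the mid case and +21 mm for the long case. Two readings for the long case disagreed by about 7 mm, so I placed it using their weighted average.
- **Last checks:** the cases lie at about −66, 0 and +64 mm along the rail. They came out level, with lengths consistent with lying flat, and nothing had moved in the last scene picture. The gripper was well clear. The dish and billet looked unmoved. I did not check the horn and rasp specifically at the end, though nothing I did went near them.
- **What is less than perfect:** the short case was set down square, but turned about 0.2 rad at or just after the fingers withdrew. It may have been the announced knock, but I could not tell. I left it because it is inside the 0.35 rad limit and about 15 mm clear of the mid case.

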